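# Stow a boss head in the apparatus case and shut its stayed lid

## Task

Put the loose boss head away in the apparatus case: raise the lid until its folding stay locks, let go so that the stay alone holds it, and set the boss head down inside without dropping it. Then press the elbow of the stay out of lock and lower the lid gently until it is fully shut. Never force the lid against the stay, do not let the lid fall, and leave the glassware and jars alone.

Things in the scene. Friction and masses are not known exactly. Their poses are not given: they have to be found in the camera images.
- case: aluminium apparatus case, fixed, outside 200 (its x) x 340 (y) x 110 high; origin: centre of its underside; x runs from the handle side (front) to the hinge side, z up. Walls 6; padded inner floor 20 above the origin, rim at 110. Two rods are stowed at the back (x over 45), the front half is empty; the stay folds down in the plane y = -147, keep clear under it
- lid (a joint): opening angle of the lid, rad: 0 shut, grows as the handle rises. The stay locks at 1.20 to 1.37, each time differently, as its foot is screwed anywhere along a slot: there the lid comes to a hard stop, the stay taut, and a weak spring takes the elbow past straight; let go 2 mm short of that at the handle, it need not lock. The lid weighs 0.5 to 0.7 kg; unheld and unstayed it falls
- lid_hinge (a point): middle of the hinge line, at rim height, 95 ahead (+x) of the case origin; the hinge runs along the case's y; the lid is a 12 thick panel
- lid_handle (a point): middle of the bow handle's round bar (12 thick, 124 long, along the case's y), 45 off the lid's front edge, 242 from the hinge line; shut, it lies level with the lid in front of the case, open it is the highest part
- stay_elbow: upper link of the folding stay with its elbow; origin: centre of the elbow, a knuckle of 18 diameter, 20 long across. The two links, steel strips, are each 73 between pivots and lie at y = -147 in the case, next to the right-hand wall seen from the handle side. Shut: hangs folded in the case; locked: 155 to 160 above the bench, on a stop past straight; let go unlocked: 150 or lower
- stay_top (a point): pivot at the top of the upper link. About 4 N on the elbow, downwards and towards the hinge (35 degrees off vertical), breaks the lock; let go within 15 mm it may lock again; after about 25 mm the lid has sunk 0.1 rad and rests, by spring and friction of the elbow. These hold it 0.04 to 0.17 rad below its locked angle; from 0.2 rad below it may fall shut
- boss: loose boss head (cast rod clamp) standing on the bench, 0.14 to 0.24 kg: 65 (its x, with jaws and thumbscrews) x 28 (y) x 56 high; flat faces across y are to be gripped, 40 above the underside; origin: centre of the underside of its 24 x 28 spine
- amber_bottle: bystander: amber glass bottle, 64 diameter, 150 high; origin: centre of underside
- powder_jar: bystander: white jar, 60 diameter, 75 high; origin: centre of underside
- beaker: bystander: glass beaker, 68 diameter, 90 high; origin: centre of underside
- lid_bracket (a point): eye of the lid's stay bracket, under the lid, where the top pivot is riveted: coincides with stay_top while unstrained. Hauling the handle on against the taut stay, or pushing it down against the locked stay, bends the bracket: the two points part by about 0.9 mm at 10 N and 1.5 mm at 17 N on the handle
Not all that is in view belongs to the job. Leave any yellow look-alike of the boss alone.

How it is judged:
On the way, in this order (a step that is already met when the one before it is completed fails the run):
1. the lid stands open on its locked stay, with the hand off it (value of joint lid above 1.05 rad and height (world z) of stay_elbow above 0.1545 m and contact force between the fingers and lid below 0.1 N), for 0.3 s.
2. the boss head lies at rest inside the case, let go, with the lid still up on its locked stay (height (world z) of stay_elbow above 0.1545 m and x of boss in the frame of case between -0.095 and 0.095 m and y of boss in the frame of case between -0.165 and 0.165 m and z of boss in the frame of case below 0.06 m and linear speed of boss below 0.03 m/s and contact force between the fingers and boss below 0.1 N), for 0.2 s.
At the end, for the whole second after the job is handed in: The lid is fully shut (within 0.02 rad) and the boss head lies at rest inside the case (its underside's centre within the walls and less than 60 mm above the case's underside) (value of joint lid below 0.02 rad and x of boss in the frame of case between -0.095 and 0.095 m and y of boss in the frame of case between -0.165 and 0.165 m and z of boss in the frame of case below 0.06 m and linear speed of boss below 0.03 m/s); the robot touches nothing.
It fails at once if the lid falls: it closes faster than 2 rad/s (velocity of joint lid below -2 rad/s).
It fails at once if the stay is strained: with the lid up, its bracket on the lid is bent by more than 1.5 mm, by hauling on against the taut stay or forcing the lid down against the locked stay (value of joint lid above 0.9 rad and distance between stay_top and lid_bracket above 0.0015 m).
It fails at once if the stay is struck or pressed with more than 30 N (contact force between anything else and stay_elbow above 30 N).
It fails at once if the boss head is dropped: it moves faster than 0.6 m/s with no finger on it (contact force between the fingers and boss below 0.1 N and linear speed of boss above 0.6 m/s).
It fails at once if a bystander is moved more than 30 mm or tipped (distance of any of amber_bottle, powder_jar, beaker from where it was at the start of the episode above 0.03 m or angle between any of amber_bottle, powder_jar, beaker's own z axis and vertical above 0.3 rad).
It also fails if it takes over 72 s, if anything falls off the work surface, if the arm or the gripper's body presses on something with over 40 N, if the wrist force passes 120 N, or if a joint passes its speed limit or range.

## Robot

A 6-joint arm with a two-finger parallel gripper is mounted at the origin on the work surface. World frame = base frame: x ahead of the robot, y to its left, z up, the work surface at z = 0. Lengths are in m, angles in rad, forces in N, time in s.
With the tool pointing down it reaches from about 0.425 to 0.95 m from the base axis. Payload 3.5 kg.
Tool frame: the origin (TCP) lies midway between the tips of the shut fingers; the grasp point (between the pads) lies 19 mm behind it; z points along the fingers, y is the line along which they close (so a half turn about z gives the same grasp; the last joint's range is limited). The gripper opens to 85 mm and grips with 20 to 120 N. Pads are 22 mm wide; open, the fingers measure 114 mm over their backs; the gripper's body (76 mm by 85 mm) begins 54 mm behind the grasp point. The pads swing forward as they close: fully open they stand 13 mm farther back than shut.
Start: joints at [-1.492, 0.286, 1.577, -0, 1.279, -0.15], TCP at [0.153, -0.657, 0.231] pointing down, gripper open.
Joint ranges: [-2.77, 2.77], [-0.9, 2.22], [0.21, 2.48], [-1.53, 4.67], [0.24, 2.81], [-2.84, 2.84]. Speed limits (rad/s): [2.79, 2.79, 3.14, 3.14, 3.14, 3.14].

## Interface

Orientations are given as a unit quaternion [x, y, z, w].
In Python, from plant import * gives the robot as it stands.
- The arm moves only by the tool move_arm, never from a script. Its argument "moves" is a list of rows, each a list of 3 entries, a list of its own where there are three numbers: the opening, from 0 (shut) to 1 (fully open), then the shift along the tool's x, y, z in m, then the turn, a rotation vector about the tool's x, y, z in rad. A call has exactly 10 rows; each row shifts and turns the commanded pose from where the row before left it, along the tool's axes as they then stand; what a row does not reach is not made up. A row lasts 1/12 s, in which the tool goes at most 41.7 mm and 7.16 degrees, less where a joint would pass 70% of its speed; a pose out of reach is approached as far as the arm can. A call is refused whole if a number of a shift passes 0.0417 or a number of a turn 0.125, either way. A call with a gripper value outside its range is refused whole. The fingers move at their own pace and stop on an object; "grip_force" is the grip in N (left out, the last holds). Time passes only in rows, so rows that do not move let the fingers close, or fill a call up. It gives the time, the measured TCP pose, the force, the opening and the grip force at its end, in the units of the state.
- get_state(): the state, without advancing time (a new reading comes with each control period).
- read_camera(name): name is "scene" or "top"; returns the picture (420x560x3 uint8, red, green, blue); there is no depth.
- camera_params(name): a dict with "fx", "fy", "cx", "cy" (pixels), "rvec" (rotation vector, rad) and "tvec" (3), from world to camera coordinates, as OpenCV has them. Camera axes: x right, y down, z forward; pixel columns grow to the right and rows downward; lengths in m; the calibration is good to about 2 mm. A picture is of the moment at which its call begins. camera_params takes no time and is no camera call.
- sign_off(): hands the job in; it is judged then, once.
The state is a dict: "time": time; "qpos": joint angles; "dq": joint speeds; "joint_efforts": joint torques, N m; "eef_pos": TCP position; "tcp_rot": TCP orientation; "contact_force": force on the tool from outside, world axes, zero at the start; "wrist_torque": the same for the moment, N m; "opening": opening from 0.0 (shut) to 1.0 (fully open); "finger_force": force on a finger pad.
Only numpy, scipy, OpenCV 4.12 (cv2) and the standard library are available. Lean on these libraries where they do the work, as an engineer would, in place of code of your own. Each camera call takes 0.05 s, during which the arm holds its last target. There are 200 camera calls.

## Working session

There is one attempt and no reset: what is moved stays moved. The work goes in short steps, Python scripts to look and compute and a tool call to move; the robot and the scene stay as the last step left them, time stands still between calls to the robot, and variables do not carry over. Pictures are saved under pics/ and viewed, at most 10 in all, crops included, and the job is handed in when it is done.

Besides the shell and the picture viewer there is one more tool, called in YAML: its name, and indented under it one key for each argument. move_arm: Moves the arm, as the interface text tells. Its arguments: {"type":"object","properties":{"moves":{"type":"array"},"grip_force":{"type":"number"}},"required":["moves"]}

```bash
mkdir -p pics; ls
python3 - <<'E'
from plant import *
import cv2
for n in ("scene","top"):
    cv2.imwrite(f"pics/{n}0.png",cv2.cvtColor(read_camera(n),cv2.COLOR_RGB2BGR)); print(camera_params(n))
print(get_state())
E
```

```text
pics
{'fx': 517.3889397197898, 'fy': 517.3889397197898, 'cx': 283.62645888408736, 'cy': 209.10008126453675, 'rvec': array([ 2.49131448,  0.70440927, -0.21902666]), 'tvec': array([-0.45969558, -0.14352996,  1.69487335])}
{'fx': 418.498007917531, 'fy': 418.498007917531, 'cx': 279.96318287374595, 'cy': 208.9398335071294, 'rvec': array([ 2.07494246, -2.13564078,  0.22888973]), 'tvec': array([0.07591049, 0.51892946, 1.09560564])}
{'time': 0.1, 'qpos': array([-1.49196449e+00,  2.87126738e-01,  1.57806715e+00,  2.71227133e-06,
        1.27862061e+00, -1.50027290e-01]), 'dq': array([ 8.04979128e-04, -1.88945674e-03, -2.32516543e-03,  8.92654315e-05,
        1.64138828e-03, -2.15976260e-03]), 'joint_efforts': array([ 1.33353122e-03, -4.07297230e+01, -2.93698686e+01, -1.10156141e-04,
        3.42768370e-03,  6.73292488e-08]), 'eef_pos': array([ 0.15309752, -0.65677798,  0.23003261]), 'tcp_rot': array([ 9.93459510e-01,  1.14179543e-01,  4.08353306e-05, -1.11017149e-03]), 'contact_force': array([ 0.88194482, -0.62956212, -0.22111075]), 'wrist_torque': array([-0.05942741, -0.01624315, -0.03711446]), 'finger_force': 0.0, 'opening': 1.0009103847719776}
```

View pics/scene0.png

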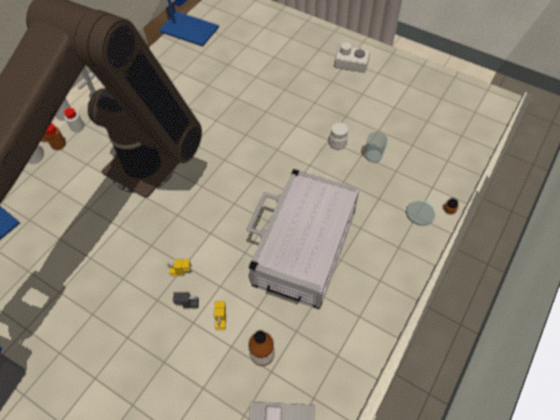

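View pics/top0.png

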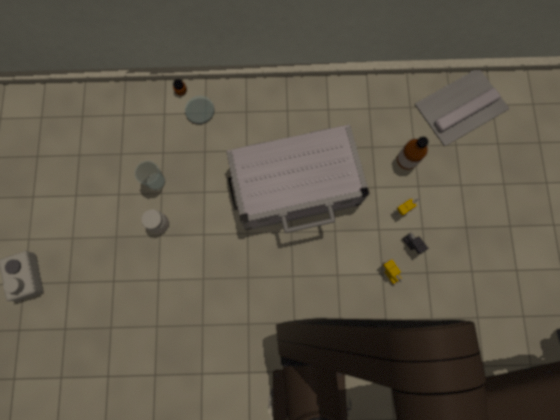

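The scene picture shows the case with its shut lid around (308,235) and the handle bar at (262,215). The boss candidates (scene / top pixels) are yellow (181,267)/(393,271), yellow (220,314)/(406,207) and dark grey (186,299)/(415,244). The dark one fits, because the yellow look-alikes are ruled out. I'll confirm it in an enlarged crop.

```bash
cat > h.py <<'E'
from plant import *
import cv2, numpy as np
from scipy.spatial.transform import Rotation as Rn
def cam(n):
    p=camera_params(n); K=np.array([[p['fx'],0,p['cx']],[0,p['fy'],p['cy']],[0,0,1]])
    return K,Rn.from_rotvec(p['rvec']).as_matrix(),np.array(p['tvec'])
def proj(n,P):
    K,R,t=cam(n); q=(R@np.atleast_2d(P).T).T+t; q=q@K.T; return q[:,:2]/q[:,2:]
def ray(n,uv):
    K,R,t=cam(n); d=R.T@np.linalg.inv(K)@np.array([*uv,1.]); return -R.T@t,d/np.linalg.norm(d)
def onz(n,uv,z):
    o,d=ray(n,uv); return o+d*(z-o[2])/d[2]
def tri(a,b):
    A=[];B=[]
    for n,uv in (("scene",a),("top",b)):
        o,d=ray(n,uv); M=np.eye(3)-np.outer(d,d); A.append(M);B.append(M@o)
    X=np.linalg.lstsq(np.vstack(A),np.hstack(B),rcond=None)[0]
    return X,[np.linalg.norm(M@X-b) for M,b in zip(A,B)]
def save(img,f): cv2.imwrite(f,cv2.cvtColor(img,cv2.COLOR_RGB2BGR))
E
python3 - <<'E'
from h import *
s=read_camera("scene");t=read_camera("top")
z=lambda im,x,y,w,h,k:cv2.resize(im[y:y+h,x:x+w],None,fx=k,fy=k,interpolation=cv2.INTER_CUBIC)
a=np.hstack([z(s,160,245,80,60,5),z(t,375,190,80,60,5)]); 
b=np.hstack([z(s,235,160,133,150,3)[:,:399],z(t,222,120,160,120,2.5)[:300]]) if 0 else None
save(a,"pics/boss.png")
c=np.zeros((600,800,3),np.uint8)
c1=z(s,240,165,125,145,3); c2=z(t,222,120,155,125,2.7)
c[:c1.shape[0],:c1.shape[1]]=c1; c[:c2.shape[0],380:380+c2.shape[1]]=c2
save(c[:440],"pics/case.png")
for n,im in (("scene",s),("top",t)):
    hsv=cv2.cvtColor(im,cv2.COLOR_RGB2HSV); print(n,onz(n,(186,299) if n=="scene" else (415,244),.02), proj(n,[[0,0,0],[.5,0,0]]))
print(onz("top",(406,207),.02),onz("top",(393,271),.02),onz("scene",(262,345),.05),onz("scene",(339,135),.04),onz("scene",(375,148),.04))
E
```

```text
scene [ 0.41421459 -0.30461391  0.02      ] [[143.29655855 165.28511704]
 [272.10933826 234.44341348]]
top [ 0.41794862 -0.31270523  0.02      ] [[308.95937352 407.15982834]
 [301.43141871 219.71006574]]
[ 0.52422844 -0.29752986  0.02      ] [ 0.34519444 -0.24498773  0.02      ] [ 0.66834926 -0.31036392  0.05      ] [0.49921973 0.41428732 0.04      ] [0.62479123 0.42628514 0.04      ]
```

View pics/boss.png

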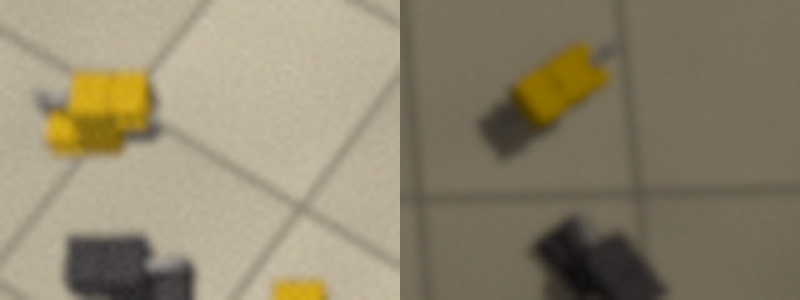

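View pics/case.png

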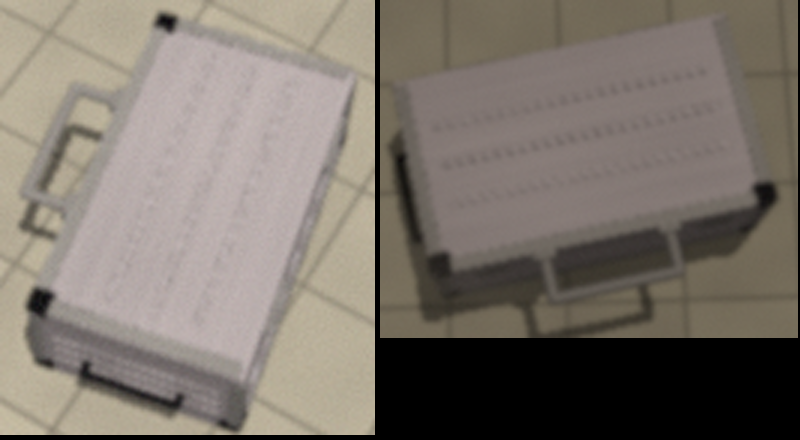

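The dark boss head is confirmed at scene (186,299) and top (415,244). It has a silver thumbscrew and isn't yellow. The handle bar corners are scene (265,194), (248,229) and top (284,231), (334,221).

Run:
```python
from h import *
S=lambda x,y:(240+x/3,165+y/3); T=lambda x,y:(222+(x-380)/2.7,120+y/2.7)
P=lambda a,b:print(np.round(tri(a,b)[0],4),np.round(tri(a,b)[1],4))
print("handle");P(S(76,88),T(549,298));P(S(25,192),T(682,273))
print("lid: left-back, right-back, right-front,left-front")
P(S(352,72),T(400,83));P(S(240,375),T(722,17));P(S(38,298),T(768,190));P(S(165,18),T(437,262))
for c in [(400,83),(722,17),(768,190),(437,262)]: print(onz("top",T(*c),.116).round(4))
for n,(x,y,w,h) in (("scene",(165,282,42,30)),("top",(395,228,40,32))):
    im=read_camera(n)[y:y+h,x:x+w]; g=im.max(2)
    m=(g<80).astype(np.uint8); c,_=cv2.findContours(m,0,1)
    c=max(c,key=cv2.contourArea).reshape(-1,2)+[x,y]
    r=cv2.minAreaRect(c.astype(np.float32)); print(n,r)
    k=cv2.resize(im,None,fx=14,fy=14,interpolation=cv2.INTER_CUBIC); save(k,f"pics/b_{n}.png")
    if n=="top":
        for z in (0,.03,.056): print(z,[onz(n,p,z)[:2].round(3) for p in cv2.boxPoints(r)])
    print(g)if 0 else None
a=cv2.imread("pics/b_scene.png");b=cv2.imread("pics/b_top.png");a=cv2.resize(a,(400,300));b=cv2.resize(b,(400,320))[:300];cv2.imwrite("pics/b2.png",np.hstack([a,b]))
```

```text
handle
[0.4504 0.0498 0.1136] [0.0012 0.0012]
[ 0.4725 -0.0761  0.1178] [0.002 0.002]
lid: left-back, right-back, right-front,left-front
[0.6693 0.1924 0.1275] [0.0016 0.0016]
[ 0.7315 -0.1313  0.1211] [0.0008 0.0008]
[ 0.5477 -0.1631  0.1297] [0.0001 0.0001]
[0.4858 0.1556 0.1292] [0.0008 0.0008]
[0.6724 0.1926 0.116 ]
[ 0.7331 -0.1328  0.116 ]
[ 0.5513 -0.1661  0.116 ]
[0.4891 0.1574 0.116 ]
scene ((185.5, 300.0), (14.0, 23.0), 90.0)
top ((413.08001708984375, 244.44003295898438), (24.0, 20.0), 53.13010025024414)
0 [array([ 0.431, -0.271]), array([ 0.464, -0.32 ]), array([ 0.408, -0.356]), array([ 0.375, -0.307])]
0.03 [array([ 0.427, -0.263]), array([ 0.459, -0.311]), array([ 0.404, -0.345]), array([ 0.373, -0.298])]
0.056 [array([ 0.423, -0.256]), array([ 0.455, -0.302]), array([ 0.401, -0.336]), array([ 0.371, -0.29 ])]
```

View pics/b2.png

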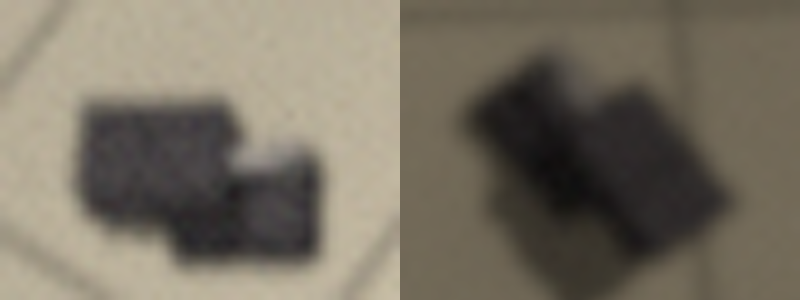

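Run:
```python
from h import *
yaw=.185; o=np.array([.613,.0134,0]); Rz=Rn.from_euler('z',yaw).as_matrix()
C=lambda p:o+Rz@np.array(p)
bar=[C((-.147,y,.116)) for y in(-.056,.056)]
corn=[C((x,y,.122)) for x,y in((.095,.17),(.095,-.17),(-.102,-.17),(-.102,.17))]
for n in("scene","top"):
    im=read_camera(n); print(n,"bar",proj(n,bar).round(1).tolist(),"corners",proj(n,corn).round(1).tolist())
    # brightness profile across the bar, along case x, in mm
    for y in(-.035,0,.035):
        xs=np.arange(-.165,-.12,.003); p=proj(n,[C((x,y,.116)) for x in xs]).astype(np.float32)
        g=cv2.remap(cv2.cvtColor(im,cv2.COLOR_RGB2GRAY),p[:,:1],p[:,1:],1).ravel(); print(y,list(zip((xs*1e3).astype(int).tolist(),g.tolist())))
S=lambda x,y:(240+x/3,165+y/3); T=lambda x,y:(222+(x-380)/2.7,120+y/2.7)
print("seen scene",[np.round(S(*c),1).tolist() for c in((352,72),(240,375),(38,298),(165,18))]); print("seen top",[np.round(T(*c),1).tolist() for c in((400,83),(722,17),(768,190),(437,262))])
B=lambda x,y:(395+(x-400)/10,228+y/10)
for z,l in((.056,[(635,85),(735,200),(640,258)]),(.03,[(545,45),(465,115)])): print(z,[onz("top",B(*c),z)[:2].round(4).tolist() for c in l])
```

```text
scene bar [[251.1, 228.5], [266.4, 197.0]] corners [[359.3, 189.8], [320.9, 292.7], [249.7, 267.7], [295.0, 170.4]]
-0.035 [(-165, 170), (-162, 162), (-159, 150), (-156, 147), (-153, 144), (-150, 134), (-147, 115), (-144, 95), (-141, 92), (-137, 117), (-134, 151), (-131, 165), (-128, 170), (-125, 168), (-122, 170), (-119, 159)]
0 [(-165, 170), (-162, 153), (-159, 141), (-156, 147), (-153, 139), (-150, 128), (-147, 107), (-144, 92), (-141, 101), (-137, 134), (-134, 158), (-131, 170), (-128, 170), (-125, 170), (-122, 172), (-119, 170)]
0.035 [(-165, 164), (-162, 151), (-159, 148), (-156, 147), (-153, 145), (-150, 147), (-147, 159), (-144, 166), (-141, 170), (-137, 174), (-134, 173), (-131, 174), (-128, 176), (-125, 176), (-122, 177), (-119, 178)]
top bar [[330.2, 218.4], [288.1, 227.5]] corners [[227.1, 149.0], [350.2, 123.8], [368.8, 192.4], [241.2, 219.5]]
-0.035 [(-165, 108), (-162, 103), (-159, 92), (-156, 85), (-153, 90), (-150, 91), (-147, 78), (-144, 63), (-141, 58), (-137, 58), (-134, 57), (-131, 55), (-128, 52), (-125, 50), (-122, 52), (-119, 55)]
0 [(-165, 101), (-162, 99), (-159, 90), (-156, 86), (-153, 92), (-150, 91), (-147, 77), (-144, 63), (-141, 56), (-137, 56), (-134, 55), (-131, 54), (-128, 52), (-125, 52), (-122, 54), (-119, 57)]
0.035 [(-165, 93), (-162, 86), (-159, 81), (-156, 84), (-153, 92), (-150, 89), (-147, 74), (-144, 61), (-141, 56), (-137, 56), (-134, 55), (-131, 53), (-128, 51), (-125, 50), (-122, 54), (-119, 55)]
seen scene [[357.3, 189.0], [320.0, 290.0], [252.7, 264.3], [295.0, 171.0]]
seen top [[229.4, 150.7], [348.7, 126.3], [365.7, 190.4], [243.1, 217.0]]
0.056 [[0.4335, -0.3126], [0.4015, -0.3363], [0.3867, -0.3092]]
0.03 [[0.4492, -0.2974], [0.4303, -0.2734]]
```

```bash
cat >> h.py <<'E'
def down(a): # tool pointing down, tool x at world angle a
    return Rn.from_matrix(np.array([[np.cos(a),np.sin(a),0],[np.sin(a),-np.cos(a),0],[0,0,-1.]]).T)
def plan(ways,op,start=None,q=.0005,qa=.005):
    """ways: (pos,R,nrows). prints rows in tool axes, rounded, tracking the rounded pose"""
    s=get_state(); p,R=(np.array(s['eef_pos']),Rn.from_quat(s['tcp_rot'])) if start is None else start
    k=0
    for P,G,n in ways:
        P=np.array(P,float); p0=p;R0=R; rv=(R0.inv()*G).as_rotvec()
        for i in range(1,n+1):
            tp=p0+(P-p0)*i/n; tR=R0*Rn.from_rotvec(rv*i/n)
            d=np.round(R.inv().apply(tp-p)/q)*q; a=np.round((R.inv()*tR).as_rotvec()/qa)*qa
            p=p+R.apply(d); R=R*Rn.from_rotvec(a); k+=1
            print(f"[{op},{[round(x,4)+0. for x in d]},{[round(x,3)+0. for x in a]}]"+(",\n" if k%10==0 else ","),end=" ")
            if max(abs(d))>.0417 or max(abs(a))>.125: print("LIMIT")
    print("\nend",p.round(4),"tool x ang",np.arctan2(*R.as_matrix()[1::-1,0]).round(3)); return p,R
E
python3 - <<'E'
from h import *
plan([((.462,-.014,.18),down(1.756),23),((.462,-.014,.096),down(1.756),5),((.462,-.014,.096),down(1.756),2)],.4)
E
```

```text
[0.4,[np.float64(0.0195), np.float64(-0.024), np.float64(0.002)],[np.float64(0.0), np.float64(0.0), np.float64(-0.065)]], [0.4,[np.float64(0.021), np.float64(-0.023), np.float64(0.0025)],[np.float64(0.0), np.float64(0.0), np.float64(-0.07)]], [0.4,[np.float64(0.0225), np.float64(-0.0215), np.float64(0.002)],[np.float64(0.0), np.float64(0.0), np.float64(-0.065)]], [0.4,[np.float64(0.0235), np.float64(-0.02), np.float64(0.0025)],[np.float64(0.0), np.float64(0.0), np.float64(-0.065)]], [0.4,[np.float64(0.0255), np.float64(-0.018), np.float64(0.002)],[np.float64(0.0), np.float64(0.0), np.float64(-0.065)]], [0.4,[np.float64(0.026), np.float64(-0.0165), np.float64(0.0025)],[np.float64(0.0), np.float64(0.0), np.float64(-0.07)]], [0.4,[np.float64(0.0275), np.float64(-0.015), np.float64(0.002)],[np.float64(0.0), np.float64(0.0), np.float64(-0.065)]], [0.4,[np.float64(0.028), np.float64(-0.013), np.float64(0.0025)],[np.float64(0.0), np.float64(0.0), np.float64(-0.065)]], [0.4,[np.float64(0.029), np.float64(-0.011), np.float64(0.002)],[np.float64(0.0), np.float64(0.0), np.float64(-0.07)]], [0.4
[... 1832 characters left out ...]
p.float64(0.0), np.float64(0.0165)],[np.float64(0.0), np.float64(0.0), np.float64(0.0)]], [0.4,[np.float64(0.0), np.float64(0.0), np.float64(0.017)],[np.float64(0.0), np.float64(0.0), np.float64(0.0)]], [0.4,[np.float64(0.0), np.float64(0.0), np.float64(0.0165)],[np.float64(0.0), np.float64(0.0), np.float64(0.0)]], [0.4,[np.float64(0.0), np.float64(0.0), np.float64(0.017)],[np.float64(0.0), np.float64(0.0), np.float64(0.0)]], [0.4,[np.float64(0.0), np.float64(0.0), np.float64(0.0)],[np.float64(0.0), np.float64(0.0), np.float64(0.0)]], [0.4,[np.float64(0.0), np.float64(0.0), np.float64(0.0)],[np.float64(0.0), np.float64(0.0), np.float64(0.0)]],
 
end [ 0.462  -0.0142  0.0958] tool x ang 1.754
```

move_arm:
  moves:
    - [0.4,[0.02,-0.024,0.002],[0,0,-0.065]]
    - [0.4,[0.021,-0.023,0.002],[0,0,-0.07]]
    - [0.4,[0.022,-0.021,0.002],[0,0,-0.065]]
    - [0.4,[0.024,-0.02,0.002],[0,0,-0.065]]
    - [0.4,[0.025,-0.018,0.002],[0,0,-0.065]]
    - [0.4,[0.026,-0.017,0.002],[0,0,-0.07]]
    - [0.4,[0.027,-0.015,0.002],[0,0,-0.065]]
    - [0.4,[0.028,-0.013,0.002],[0,0,-0.065]]
    - [0.4,[0.029,-0.011,0.002],[0,0,-0.07]]
    - [0.4,[0.03,-0.009,0.002],[0,0,-0.065]]
  grip_force: 40

```text
time: 1.23
eef_pos: [0.2874, -0.3765, 0.2114]
tcp_rot: [0.901, 0.433, 0.0, 0.0]
contact_force: [0.8, -0.3, -0.9]
opening: 0.397
finger_force: 0.0
```

move_arm:
  moves:
    - [0.4,[0.03,-0.007,0.002],[0,0,-0.065]]
    - [0.4,[0.03,-0.005,0.002],[0,0,-0.065]]
    - [0.4,[0.031,-0.003,0.002],[0,0,-0.07]]
    - [0.4,[0.031,-0.001,0.002],[0,0,-0.065]]
    - [0.4,[0.031,0.001,0.002],[0,0,-0.065]]
    - [0.4,[0.031,0.003,0.002],[0,0,-0.065]]
    - [0.4,[0.03,0.006,0.002],[0,0,-0.07]]
    - [0.4,[0.03,0.007,0.002],[0,0,-0.065]]
    - [0.4,[0.03,0.01,0.002],[0,0,-0.065]]
    - [0.4,[0.029,0.011,0.002],[0,0,-0.07]]

```text
time: 2.07
eef_pos: [0.4226, -0.0978, 0.1917]
tcp_rot: [0.71, 0.704, 0.0, 0.001]
contact_force: [1.3, -0.2, -0.3]
opening: 0.401
finger_force: 0.0
```

```bash
sed -i 's/round(x,4)+0\. for/float(round(x,4)) for/; s/round(x,3)+0\. for/float(round(x,3)) for/' h.py
python3 - <<'E'
from h import *
s=get_state();print(s['eef_pos'],s['opening'],s['contact_force'])
plan([((.462,-.014,.17),down(1.756),4),((.462,-.014,.096),down(1.756),6)],.4)
E
```

```text
[ 0.42259657 -0.0977821   0.19167064] 0.4009286399495845 [ 1.28194589 -0.23437794 -0.32973297]
[0.4,[0.021, 0.0095, 0.0055],[0.0, 0.0, -0.05]], [0.4,[0.0205, 0.011, 0.0055],[0.0, 0.0, -0.045]], [0.4,[0.02, 0.0115, 0.0055],[0.0, 0.0, -0.05]], [0.4,[0.0195, 0.0125, 0.005],[0.0, 0.0, -0.05]], [0.4,[0.0, 0.0, 0.0125],[0.0, 0.0, 0.0]], [0.4,[0.0, 0.0, 0.012],[0.0, 0.0, 0.0]], [0.4,[0.0, 0.0, 0.0125],[0.0, 0.0, 0.0]], [0.4,[0.0, 0.0, 0.0125],[0.0, 0.0, 0.0]], [0.4,[0.0, 0.0, 0.0125],[0.0, 0.0, 0.0]], [0.4,[0.0, 0.0, 0.012],[0.0, 0.0, 0.0]],
 
end [ 0.462  -0.014   0.0962] tool x ang 1.757
```

move_arm:
  moves:
    - [0.4,[0.021,0.0095,0.0055],[0,0,-0.05]]
    - [0.4,[0.0205,0.011,0.0055],[0,0,-0.045]]
    - [0.4,[0.02,0.0115,0.0055],[0,0,-0.05]]
    - [0.4,[0.0195,0.0125,0.005],[0,0,-0.05]]
    - [0.4,[0,0,0.01],[0,0,0]]
    - [0.4,[0,0,0.01],[0,0,0]]
    - [0.4,[0,0,0],[0,0,0]]
    - [0.4,[0,0,0],[0,0,0]]
    - [0.4,[0,0,0],[0,0,0]]
    - [0.4,[0,0,0],[0,0,0]]

```text
time: 2.9
eef_pos: [0.4618, -0.0164, 0.1504]
tcp_rot: [0.64, 0.768, 0.0, 0.001]
contact_force: [-0.3, -0.5, 0.6]
opening: 0.395
finger_force: 0.0
```

Run:
```python
from h import *
s=get_state();print(s['eef_pos'],s['opening'],s['contact_force'])
plan([((.462,-.014,.096),down(1.756),6)],.4)
```

```text
[ 0.4618024  -0.01642418  0.15040872] 0.3954143472499362 [-0.30433224 -0.52433453  0.63692383]
[0.4,[0.0005, 0.0, 0.009],[0.0, 0.0, -0.0]], [0.4,[0.0005, 0.0, 0.009],[0.0, 0.0, -0.0]], [0.4,[0.0, 0.0005, 0.009],[0.0, 0.0, -0.0]], [0.4,[0.0005, -0.0, 0.0095],[0.0, 0.0, -0.005]], [0.4,[0.0005, -0.0, 0.009],[0.0, 0.0, 0.0]], [0.4,[0.0005, 0.0, 0.009],[0.0, 0.0, 0.0]], 
end [ 0.4619 -0.0139  0.0959] tool x ang 1.757
```

move_arm:
  moves:
    - [0.4,[0,0,0.009],[0,0,0]]
    - [0.4,[0,0,0.009],[0,0,0]]
    - [0.4,[0,0,0.009],[0,0,0]]
    - [0.4,[0,0,0.009],[0,0,0]]
    - [0.4,[0,0,0.009],[0,0,0]]
    - [0.4,[0,0,0.009],[0,0,0]]
    - [0,[0,0,0],[0,0,0]]
    - [0,[0,0,0],[0,0,0]]
    - [0,[0,0,0],[0,0,0]]
    - [0,[0,0,0],[0,0,0]]

```text
time: 3.73
eef_pos: [0.4636, -0.0147, 0.0964]
tcp_rot: [0.64, 0.769, 0.003, 0.002]
contact_force: [6.7, 5.1, -4.0]
opening: 0.125
finger_force: 38.9
```

Run:
```python
from h import *
s=get_state();print(s['eef_pos'],s['opening'],s['contact_force'],s['finger_force'])
e=s['eef_pos']
# arc: handle at (.462,-.014,.116)->hinge; planar in case xz
r=.242; a0=np.arcsin(.006/r)
c=np.array([np.cos(.185),np.sin(.185),0])
P=lambda th:e+c*r*(np.cos(a0)-np.cos(th+a0))+np.array([0,0,r*(np.sin(th+a0)-np.sin(a0))])
R=Rn.from_quat(s['tcp_rot']); st=(np.array(e),R)
plan([(P(t),R,1) for t in list(np.arange(1,11)*.05)+list(.5+np.arange(1,11)*.05)+list(1+np.array([.04,.08,.11,.13,.15,.15,.15]))],0,st)
```

```text
[ 0.46364988 -0.01468714  0.09638729] 0.12454421255275633 [ 6.67176835  5.1472519  -3.99520819] 38.885672092437744
[0,[0.0, 0.0005, -0.012],[0.0, 0.0, 0.0]], [0,[0.0, 0.0015, -0.012],[0.0, 0.0, 0.0]], [0,[0.0, 0.002, -0.012],[0.0, 0.0, 0.0]], [0,[0.0, 0.0025, -0.012],[0.0, 0.0, 0.0]], [0,[0.0, 0.003, -0.0115],[0.0, 0.0, 0.0]], [0,[0.0, 0.0035, -0.0115],[0.0, 0.0, 0.0]], [0,[0.0, 0.004, -0.0115],[0.0, 0.0, 0.0]], [0,[0.0, 0.005, -0.011],[0.0, 0.0, 0.0]], [0,[0.0, 0.0055, -0.011],[0.0, 0.0, 0.0]], [0,[0.0, 0.0055, -0.0105],[0.0, 0.0, 0.0]],
 [0,[0.0, 0.0065, -0.0105],[0.0, 0.0, 0.0]], [0,[0.0, 0.007, -0.01],[0.0, 0.0, 0.0]], [0,[0.0005, 0.0075, -0.0095],[0.0, 0.0, 0.0]], [0,[-0.0, 0.0075, -0.009],[0.0, 0.0, 0.0]], [0,[-0.0, 0.0085, -0.009],[0.0, 0.0, 0.0]], [0,[-0.0, 0.0085, -0.0085],[0.0, 0.0, 0.0]], [0,[-0.0, 0.0095, -0.0075],[0.0, 0.0, 0.0]], [0,[-0.0, 0.0095, -0.0075],[0.0, 0.0, 0.0]], [0,[-0.0, 0.01, -0.007],[0.0, 0.0, 0.0]], [0,[-0.0, 0.01, -0.0065],[0.0, 0.0, 0.0]],
 [0,[0.0, 0.0085, -0.005],[0.0, 0.0, 0.0]], [0,[0.0, 0.0085, -0.0045],[0.0, 0.0, 0.0]], [0,[0.0, 0.0065, -0.003],[0.0, 0.0, 0.0]], [0,[0.0, 0.0045, -0.002],[0.0, 0.0, 0.0]], [0,[0.0, 0.0045, -0.002],[0.0, 0.0, 0.0]], [0,[0.0, -0.0, 0.0],[0.0, 0.0, 0.0]], [0,[0.0, -0.0, 0.0],[0.0, 0.0, 0.0]], 
end [0.6098 0.0126 0.3138] tool x ang 1.753
```

move_arm:
  moves:
    - [0,[0,0.002,-0.012],[0,0,0]]
    - [0,[0,0.002,-0.012],[0,0,0]]
    - [0,[0,0.002,-0.012],[0,0,0]]
    - [0,[0,0.0025,-0.012],[0,0,0]]
    - [0,[0,0.003,-0.0115],[0,0,0]]
    - [0,[0,0.0035,-0.0115],[0,0,0]]
    - [0,[0,0.004,-0.0115],[0,0,0]]
    - [0,[0,0.005,-0.011],[0,0,0]]
    - [0,[0,0.0055,-0.011],[0,0,0]]
    - [0,[0,0.0055,-0.0105],[0,0,0]]

```text
time: 4.57
eef_pos: [0.4954, -0.0085, 0.2114]
tcp_rot: [0.639, 0.769, -0.001, -0.002]
contact_force: [-2.4, 4.3, -3.9]
opening: 0.124
finger_force: 38.8
```

move_arm:
  moves:
    - [0,[0,0.0065,-0.0105],[0,0,0]]
    - [0,[0,0.007,-0.01],[0,0,0]]
    - [0,[0,0.0075,-0.0095],[0,0,0]]
    - [0,[0,0.008,-0.009],[0,0,0]]
    - [0,[0,0.0085,-0.009],[0,0,0]]
    - [0,[0,0.0085,-0.0085],[0,0,0]]
    - [0,[0,0,0],[0,0,0]]
    - [0,[0,0,0],[0,0,0]]
    - [0,[0,0,0],[0,0,0]]
    - [0,[0,0,0],[0,0,0]]

```text
time: 5.4
eef_pos: [0.541, 0.0003, 0.2708]
tcp_rot: [0.639, 0.769, 0.0, -0.001]
contact_force: [-9.4, 5.1, 6.5]
opening: 0.125
finger_force: 39.9
```

Run:
```python
from h import *
s=get_state();print(s['eef_pos'],s['opening'],s['contact_force'],s['tcp_rot'])
s=read_camera("scene");t=read_camera("top")
z=lambda im,x,y,w,h,k:cv2.resize(im[y:y+h,x:x+w],None,fx=k,fy=k,interpolation=cv2.INTER_CUBIC)
c=np.hstack([z(s,230,100,160,220,2.5),z(t,220,90,160,220,2.5)]); save(c,"pics/lift.png"); print(c.shape)
```

```text
[5.41000766e-01 3.27766070e-04 2.70829653e-01] 0.12453833668789666 [-9.42177952  5.12198301  6.45707423] [ 6.39376264e-01  7.68893178e-01  4.04322789e-04 -1.05405684e-03]
(550, 800, 3)
```

View pics/lift.png

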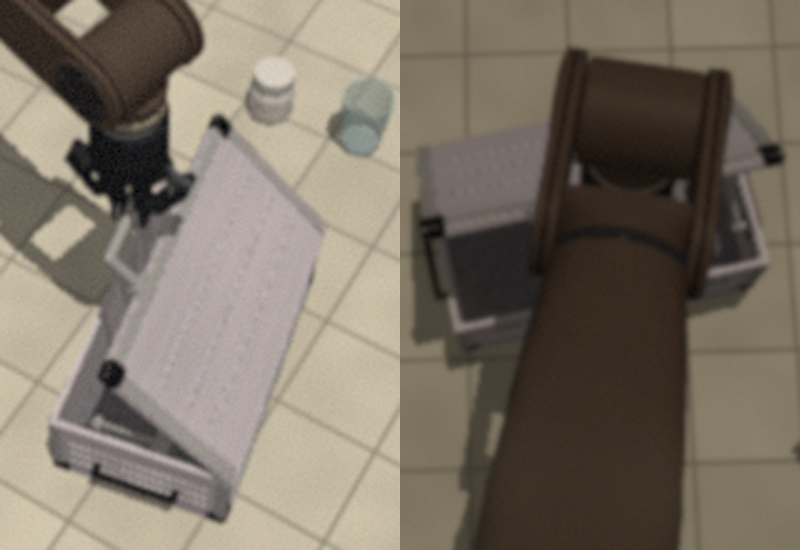

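The picture shows the lid raised to about 0.8 rad, with the bar held in the fingers at scene crop (135,230) and nothing else touched. I'll continue up, easing the radial push.

move_arm:
  moves:
    - [0,[0,0.006,-0.008],[0,0,0]]
    - [0,[0,0.006,-0.007],[0,0,0]]
    - [0,[0,0.007,-0.006],[0,0,0]]
    - [0,[0,0.0075,-0.0055],[0,0,0]]
    - [0,[0,0.008,-0.005],[0,0,0]]
    - [0,[0,0.008,-0.0045],[0,0,0]]
    - [0,[0,0.008,-0.004],[0,0,0]]
    - [0,[0,0.008,-0.004],[0,0,0]]
    - [0,[0,0,0],[0,0,0]]
    - [0,[0,0,0],[0,0,0]]

```text
time: 6.33
eef_pos: [0.6001, 0.0119, 0.3128]
tcp_rot: [0.639, 0.769, 0.002, -0.0]
contact_force: [0.5, 7.0, -1.7]
opening: 0.119
finger_force: 40.1
```

```bash
cat >> h.py <<'E'
CX=np.array([np.cos(.185),np.sin(.185),0]); CY=np.array([-CX[1],CX[0],0])
def rep():
    s=get_state(); d=np.array(s['eef_pos'])-[.4636,-.0147,.0964]; f=np.array(s['contact_force'])
    x,z=d@CX,d[2]; v=np.array([.241-x,z+.008]); ph=np.arctan2(v[1],v[0]); fx=f@CX
    print("t",s['time'],"r",np.hypot(*v).round(4),"theta",(ph-.033).round(3),"F tang (- = resists opening)",(fx*np.sin(ph)+f[2]*np.cos(ph)).round(1),"rad(out)",(-fx*np.cos(ph)+f[2]*np.sin(ph)).round(1),"y",(f@CY).round(1),"pos",np.round(s['eef_pos'],4))
E
python3 -c "from h import *;rep()"
```

```text
t 6.3333 r 0.2465 theta 1.111 F tang (- = resists opening) 0.9 rad(out) -2.3 y 6.8 pos [0.6001 0.0119 0.3128]
```

move_arm:
  moves:
    - [0,[0.001,0.0014,-0.0006],[0,0,0]]
    - [0,[0,0.0014,-0.0006],[0,0,0]]
    - [0,[0,0.0014,-0.0006],[0,0,0]]
    - [0,[0,0.0014,-0.0006],[0,0,0]]
    - [0,[0,0.0014,-0.0006],[0,0,0]]
    - [0,[0,0.0014,-0.0006],[0,0,0]]
    - [0,[0,0.0014,-0.0005],[0,0,0]]
    - [0,[0,0.0014,-0.0005],[0,0,0]]
    - [0,[0,0,0],[0,0,0]]
    - [0,[0,0,0],[0,0,0]]

```text
time: 7.17
eef_pos: [0.6098, 0.0138, 0.3174]
tcp_rot: [0.639, 0.769, 0.001, -0.0]
contact_force: [-1.8, 5.1, 2.2]
opening: 0.126
finger_force: 40.1
```

```bash
python3 -c "from h import *;rep()"
```

```text
t 7.1667 r 0.2468 theta 1.156 F tang (- = resists opening) 0.0 rad(out) 2.4 y 5.4 pos [0.6098 0.0138 0.3174]
```

move_arm:
  moves:
    - [0,[0,0.0008,-0.0003],[0,0,0]]
    - [0,[0,0.0008,-0.0003],[0,0,0]]
    - [0,[0,0.0008,-0.0003],[0,0,0]]
    - [0,[0,0.0008,-0.0003],[0,0,0]]
    - [0,[0,0.0008,-0.0003],[0,0,0]]
    - [0,[0,0.0008,-0.0003],[0,0,0]]
    - [0,[0,0.0008,-0.0003],[0,0,0]]
    - [0,[0,0.0008,-0.0003],[0,0,0]]
    - [0,[0,0,0],[0,0,0]]
    - [0,[0,0,0],[0,0,0]]

```text
time: 8.0
eef_pos: [0.6159, 0.015, 0.3199]
tcp_rot: [0.639, 0.769, 0.001, -0.001]
contact_force: [-3.1, 4.9, 1.1]
opening: 0.125
finger_force: 40.2
```

```bash
python3 -c "from h import *;rep()"
```

```text
t 8.0 r 0.2469 theta 1.183 F tang (- = resists opening) -1.6 rad(out) 1.8 y 5.4 pos [0.6159 0.015  0.3199]
```

move_arm:
  moves:
    - [0,[0,0.0007,-0.0003],[0,0,0]]
    - [0,[0,0.0007,-0.0003],[0,0,0]]
    - [0,[0,0.0007,-0.0003],[0,0,0]]
    - [0,[0,0.0007,-0.0002],[0,0,0]]
    - [0,[0,0.0007,-0.0002],[0,0,0]]
    - [0,[0,0.0007,-0.0002],[0,0,0]]
    - [0,[0,0.0007,-0.0002],[0,0,0]]
    - [0,[0,0.0007,-0.0002],[0,0,0]]
    - [0,[0,0,0],[0,0,0]]
    - [0,[0,0,0],[0,0,0]]

```text
time: 8.83
eef_pos: [0.6216, 0.0161, 0.3223]
tcp_rot: [0.639, 0.769, 0.001, -0.0]
contact_force: [-3.5, 6.4, 2.1]
opening: 0.12
finger_force: 40.1
```

```bash
python3 -c "from h import *;rep()"
```

```text
t 8.8333 r 0.2472 theta 1.208 F tang (- = resists opening) -1.4 rad(out) 2.7 y 7.0 pos [0.6216 0.0161 0.3223]
```

move_arm:
  moves:
    - [0,[0.001,0.0007,-0.0002],[0,0,0]]
    - [0,[0,0.0007,-0.0002],[0,0,0]]
    - [0,[0,0.0007,-0.0002],[0,0,0]]
    - [0,[0,0.0007,-0.0002],[0,0,0]]
    - [0,[0,0.0007,-0.0002],[0,0,0]]
    - [0,[0,0.0007,-0.0002],[0,0,0]]
    - [0,[0,0.0007,-0.0002],[0,0,0]]
    - [0,[0,0.0007,-0.0002],[0,0,0]]
    - [0,[0,0,0],[0,0,0]]
    - [0,[0,0,0],[0,0,0]]

```text
time: 9.67
eef_pos: [0.627, 0.0172, 0.3242]
tcp_rot: [0.64, 0.769, 0.001, 0.001]
contact_force: [-3.9, 3.8, 5.8]
opening: 0.123
finger_force: 40.4
```

```bash
python3 -c "from h import *;rep()"
```

```text
t 9.6667 r 0.2473 theta 1.232 F tang (- = resists opening) -1.2 rad(out) 6.4 y 4.5 pos [0.627  0.0172 0.3242]
```

move_arm:
  moves:
    - [0,[0,0.0007,-0.0004],[0,0,0]]
    - [0,[0,0.0007,-0.0004],[0,0,0]]
    - [0,[0,0.0007,-0.0003],[0,0,0]]
    - [0,[0,0.0007,-0.0003],[0,0,0]]
    - [0,[0,0.0007,-0.0003],[0,0,0]]
    - [0,[0,0.0007,-0.0002],[0,0,0]]
    - [0,[0,0.0007,-0.0002],[0,0,0]]
    - [0,[0,0.0007,-0.0002],[0,0,0]]
    - [0,[0,0,0],[0,0,0]]
    - [0,[0,0,0],[0,0,0]]

```text
time: 10.5
eef_pos: [0.6289, 0.0174, 0.3245]
tcp_rot: [0.639, 0.769, -0.004, -0.004]
contact_force: [-15.6, 1.7, 4.7]
opening: 0.125
finger_force: 41.2
```

```bash
python3 -c "from h import *;rep()"
```

```text
t 10.5 r 0.247 theta 1.239 F tang (- = resists opening) -13.0 rad(out) 9.0 y 4.6 pos [0.6289 0.0174 0.3245]
```

move_arm:
  moves:
    - [0,[0,-0.0008,-0.0005],[0,0,0]]
    - [0,[0,-0.0007,-0.0005],[0,0,0]]
    - [0,[0,0,0],[0,0,0]]
    - [0,[0,0,0],[0,0,0]]
    - [0,[0,0,0],[0,0,0]]
    - [0,[0,0,0],[0,0,0]]
    - [0,[0,0,0],[0,0,0]]
    - [0,[0,0,0],[0,0,0]]
    - [0,[0,0,0],[0,0,0]]
    - [0,[0,0,0],[0,0,0]]

```text
time: 11.33
eef_pos: [0.6286, 0.0174, 0.3245]
tcp_rot: [0.639, 0.769, -0.003, -0.003]
contact_force: [-10.1, 2.3, 0.4]
opening: 0.122
finger_force: 40.8
```

Run:
```python
from h import *
rep()
o=np.array([.463,-.0147,0])+CX*(.242-.095); print("origin est",o)  # check elbow area
s=read_camera("scene");t=read_camera("top")
z=lambda im,x,y,w,h,k:cv2.resize(im[y:y+h,x:x+w],None,fx=k,fy=k,interpolation=cv2.INTER_CUBIC)
e=[o+CX*a+CY*-.147+[0,0,.157] for a in(.02,.04,.06)]; print(proj("scene",e),proj("top",e))
c=np.hstack([z(s,240,200,100,110,4),z(t,310,100,100,110,4)]); save(c,"pics/stay.png")
```

```text
t 11.3333 r 0.2471 theta 1.238 F tang (- = resists opening) -9.0 rad(out) 3.2 y 4.1 pos [0.6286 0.0174 0.3245]
origin est [0.60749163 0.01234014 0.        ]
[[294.44863472 268.74670029]
 [301.84654727 271.29175968]
 [309.29018061 273.85254812]] [[351.40951062 148.27776307]
 [349.50250966 141.17785249]
 [347.6103375  134.1331507 ]]
```

View pics/stay.png

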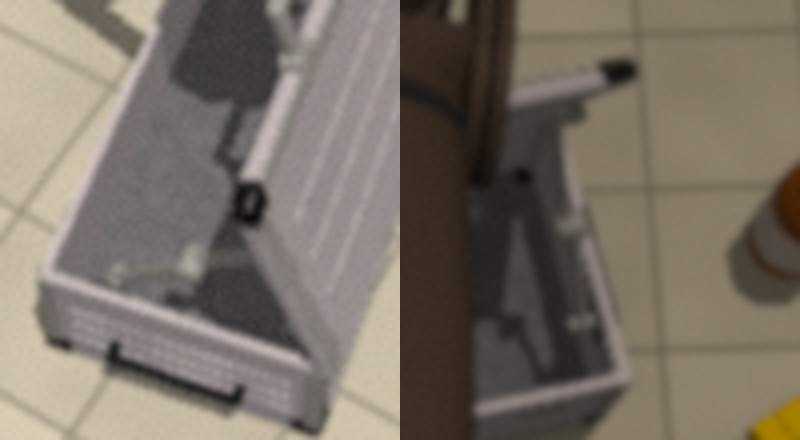

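The picture shows the foot at scene (269.5,268) and top (355,180.5), the elbow at scene (288,265.5) and top (352.5,156.3), and the straightened stay running up to the lid bracket. Next I'll release, back off upward and measure the elbow.

Run:
```python
from h import *
o=np.array([.6085,.0127,0])
for a,b in(((288,265.5),(352.5,156.3)),((269.5,268),(355,180.5))):
    X,r=tri(a,b); print(X.round(4),np.round(r,4),"case",((X-o)@CX).round(4),((X-o)@CY).round(4))
```

```text
[ 0.634  -0.1293  0.1549] [0.0013 0.0013] case -0.0011 -0.1443
[ 0.5831 -0.1407  0.1058] [0.0015 0.0015] case -0.0532 -0.1461
```

move_arm:
  moves:
    - [0.35,[0,0,0],[0,0,0]]
    - [0.35,[0,0,0],[0,0,0]]
    - [0.35,[0,0,0],[0,0,0]]
    - [0.35,[0,0,0],[0,0,0]]
    - [0.35,[0,0,-0.01],[0,0,0]]
    - [0.35,[0,0,-0.01],[0,0,0]]
    - [0.35,[0,0,-0.02],[0,0,0]]
    - [0.35,[0,0,-0.025],[0,0,0]]
    - [0.35,[0,-0.02,-0.02],[0,0,0]]
    - [0.35,[0,-0.03,0],[0,0,0]]

```text
time: 12.27
eef_pos: [0.5837, 0.0083, 0.4169]
tcp_rot: [0.639, 0.769, 0.003, 0.005]
contact_force: [-0.9, -1.1, 1.5]
opening: 0.35
finger_force: 0.0
```

Run:
```python
from h import *
plan([((.4165,-.305,.13),down(.64),17),((.4165,-.305,.13),down(.64),3)],.65,q=.001)
```

```text
[0.65,[-0.016, -0.013, 0.017],[0.0, -0.0, 0.065]], [0.65,[-0.017, -0.012, 0.017],[0.0, -0.0, 0.065]], [0.65,[-0.018, -0.011, 0.016],[0.0, -0.0, 0.065]], [0.65,[-0.019, -0.01, 0.017],[0.005, -0.0, 0.065]], [0.65,[-0.019, -0.009, 0.017],[-0.0, -0.0, 0.07]], [0.65,[-0.019, -0.007, 0.017],[-0.0, -0.0, 0.065]], [0.65,[-0.021, -0.006, 0.017],[-0.0, -0.0, 0.065]], [0.65,[-0.02, -0.004, 0.017],[0.0, -0.0, 0.065]], [0.65,[-0.021, -0.003, 0.016],[0.0, -0.0, 0.065]], [0.65,[-0.02, -0.002, 0.017],[0.0, -0.0, 0.065]],
 [0.65,[-0.021, -0.001, 0.017],[0.0, -0.0, 0.065]], [0.65,[-0.021, 0.001, 0.017],[0.0, -0.0, 0.065]], [0.65,[-0.021, 0.002, 0.017],[0.005, -0.0, 0.065]], [0.65,[-0.021, 0.004, 0.017],[-0.0, -0.0, 0.07]], [0.65,[-0.02, 0.005, 0.017],[-0.0, -0.0, 0.065]], [0.65,[-0.02, 0.007, 0.016],[-0.0, -0.0, 0.065]], [0.65,[-0.019, 0.007, 0.017],[0.0, -0.0, 0.065]], [0.65,[-0.0, 0.0, 0.0],[-0.0, -0.0, -0.0]], [0.65,[-0.0, 0.0, 0.0],[-0.0, -0.0, -0.0]], [0.65,[-0.0, 0.0, 0.0],[-0.0, -0.0, -0.0]],
 
end [ 0.4166 -0.3046  0.1302] tool x ang 0.639
```

move_arm:
  moves:
    - [0.65,[-0.016,-0.013,0.017],[0,0,0.065]]
    - [0.65,[-0.017,-0.012,0.017],[0,0,0.065]]
    - [0.65,[-0.018,-0.011,0.016],[0,0,0.065]]
    - [0.65,[-0.019,-0.01,0.017],[0,0,0.065]]
    - [0.65,[-0.019,-0.009,0.017],[0,0,0.07]]
    - [0.65,[-0.019,-0.007,0.017],[0,0,0.065]]
    - [0.65,[-0.021,-0.006,0.017],[0,0,0.065]]
    - [0.65,[-0.02,-0.004,0.017],[0,0,0.065]]
    - [0.65,[-0.021,-0.003,0.016],[0,0,0.065]]
    - [0.65,[-0.02,-0.002,0.017],[0,0,0.065]]

```text
time: 13.1
eef_pos: [0.4824, -0.1765, 0.2434]
tcp_rot: [0.854, 0.521, 0.001, 0.002]
contact_force: [0.2, -0.7, -0.4]
opening: 0.651
finger_force: 0.0
```

Run:
```python
from h import *
s=read_camera("scene");t=read_camera("top");save(s,"pics/s5.png");save(t,"pics/t5.png")
o=np.array([.6085,.0127,0])
# stay: bright pixels near the elbow -> strongest blob centroid
for n,im,(x,y,w,h) in(("scene",s,(280,256,18,18)),("top",t,(346,148,12,16))):
    g=cv2.cvtColor(im,cv2.COLOR_RGB2GRAY)[y:y+h,x:x+w]; print(n);print(g)
```

```text
scene
[[100 107 106 104 103 104 107 109 108 102 107 106 104  93  74  57  52  58]
 [104 104 100 103 102 102 110 109 107 103 106 106 104  89  70  56  57  56]
 [105 105 105 104 104 105 103 107 108 104 104 108  97  75  61  52  53  58]
 [110 113 108 102  99 106 106 110 112 111 112 104  93  70  56  55  57  54]
 [103 108 103 105 109 117 127 133 127 116 114 105  83  62  57  57  57  60]
 [106 106 108 103 119 135 149 147 134 127 118 102  79  68  60  64  70  68]
 [110 110 111 109 125 147 151 146 137 127 121 103  86  75  75  75  79  75]
 [108 108 116 117 138 151 155 143 132 121 113 102  91  84  82  78  83  84]
 [111 114 117 131 150 158 161 149 132 116  97  90  85  84  77  79  81  79]
 [107 106 118 133 149 161 162 154 136 111  92  83  74  74  76  72  74  71]
 [102 104 109 123 141 150 153 147 126 101  80  66  65  65  63  65  63  65]
 [ 94  97 101 109 124 130 136 136 118  88  64  55  57  55  60  58  56  53]
 [ 95  95  96  99 108 102 115 115 102  79  57  53  55  56  56  57  60  60]
 [103 104 100 102 102 101 105  99  95  66  57  53  54  57  59  62  61  52]
 [ 98  99 107 104 105 106 105  99  80  59  5
[... 377 characters left out ...]
 59  59  71  92 117 130 122 113 116]
 [ 57  59  59  59  60  73  89 111 124 118 107 110]
 [ 55  59  61  58  62  72  85 102 117 114 103 106]
 [ 55  59  63  64  67  76  85  98 109 110  99 104]
 [ 52  59  64  71  79  85  92 100 108 108 102 102]
 [ 50  56  65  79  89  96 103 109 114 114 108 103]
 [ 48  55  64  78  96 105 110 115 115 113 108 102]
 [ 45  53  60  75  93 104 110 110 110 107 101  95]
 [ 44  51  56  68  85  95  99  97  95  95  91  89]
 [ 42  48  55  62  73  81  84  83  82  87  93  95]
 [ 41  48  54  59  64  68  69  69  75  90 108 114]
 [ 40  43  51  59  61  63  59  63  73  94 117 126]
 [ 42  44  51  56  61  60  60  61  72  96 119 128]
 [ 40  42  48  55  58  61  59  61  71  91 112 127]]
```

Run:
```python
from h import *
o=np.array([.6085,.0127,0])
for a,b in(((286,263.8),(352.3,156)),((286,263.8),(351.7,155.8)),((286.,264.),(353,156.2))):
    X,r=tri(a,b); print(X.round(4),np.round(r,4),"case",((X-o)@CX).round(4),((X-o)@CY).round(4))
s=cv2.imread("pics/s5.png");t=cv2.imread("pics/t5.png")
z=lambda im,x,y,w,h,k:cv2.resize(im[y:y+h,x:x+w],None,fx=k,fy=k,interpolation=cv2.INTER_CUBIC)
cv2.imwrite("pics/stay2.png",np.hstack([z(s,240,200,100,110,4),z(t,310,100,100,110,4)]))
```

```text
[ 0.6306 -0.1291  0.162 ] [0.001 0.001] case -0.0044 -0.1435
[ 0.6309 -0.1283  0.1613] [0.0017 0.0017] case -0.0039 -0.1427
[ 0.6304 -0.1303  0.1623] [0.0002 0.0002] case -0.0047 -0.1446
```

View pics/stay2.png

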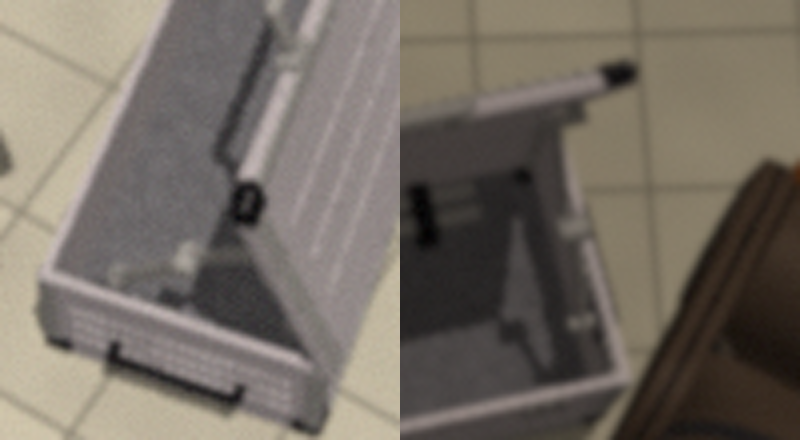

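The picture shows the lid standing on its own, with the elbow at scene (286,264) and top (352,156), z ≈ 0.16, which means it has locked. On to the boss.

move_arm:
  moves:
    - [0.65,[-0.021,-0.001,0.017],[0,0,0.065]]
    - [0.65,[-0.021,0.001,0.017],[0,0,0.065]]
    - [0.65,[-0.021,0.002,0.017],[0,0,0.065]]
    - [0.65,[-0.021,0.004,0.017],[0,0,0.07]]
    - [0.65,[-0.02,0.005,0.017],[0,0,0.065]]
    - [0.65,[-0.02,0.007,0.016],[0,0,0.065]]
    - [0.65,[-0.019,0.007,0.017],[0,0,0.065]]
    - [0.65,[0,0,0],[0,0,0]]
    - [0.65,[0,0,0],[0,0,0]]
    - [0.65,[0,0,0],[0,0,0]]

```text
time: 14.03
eef_pos: [0.414, -0.3042, 0.126]
tcp_rot: [0.949, 0.315, 0.001, 0.001]
contact_force: [0.5, 0.1, 1.4]
opening: 0.652
finger_force: 0.0
```

Run:
```python
from h import *
plan([((.4165,-.305,.023),down(.64),10)],.65)
```

```text
[0.65,[0.0, 0.0, 0.0105],[0.0, -0.0, 0.0]], [0.65,[0.0005, 0.0005, 0.01],[0.0, -0.0, 0.0]], [0.65,[-0.0, 0.0, 0.0105],[0.0, -0.0, 0.0]], [0.65,[0.0, 0.0, 0.01],[0.0, -0.0, 0.0]], [0.65,[0.0, 0.0005, 0.0105],[0.0, -0.0, 0.0]], [0.65,[0.0005, 0.0, 0.0105],[0.0, -0.0, 0.0]], [0.65,[0.0, 0.0005, 0.01],[0.0, -0.0, 0.0]], [0.65,[0.0, -0.0, 0.0105],[0.0, -0.0, 0.0]], [0.65,[0.0005, 0.0, 0.01],[0.0, -0.0, 0.0]], [0.65,[-0.0, 0.0005, 0.0105],[0.005, -0.0, 0.0]],
 
end [ 0.4166 -0.3051  0.023 ] tool x ang 0.64
```

move_arm:
  moves:
    - [0.65,[0.0015,0.002,0.013],[0,0,0]]
    - [0.65,[0,0,0.013],[0,0,0]]
    - [0.65,[0,0,0.013],[0,0,0]]
    - [0.65,[0,0,0.013],[0,0,0]]
    - [0.65,[0,0,0.013],[0,0,0]]
    - [0.65,[0,0,0.013],[0,0,0]]
    - [0.65,[0,0,0.013],[0,0,0]]
    - [0.65,[0,0,0.012],[0,0,0]]
    - [0.65,[0,0,0],[0,0,0]]
    - [0.65,[0,0,0],[0,0,0]]

```text
time: 14.87
eef_pos: [0.4156, -0.3042, 0.0215]
tcp_rot: [0.949, 0.315, 0.0, 0.0]
contact_force: [0.0, 0.2, -0.2]
opening: 0.647
finger_force: 0.0
```

move_arm:
  moves:
    - [0.25,[0,0,0],[0,0,0]]
    - [0.25,[0,0,0],[0,0,0]]
    - [0.2,[0,0,0],[0,0,0]]
    - [0.2,[0,0,0],[0,0,0]]
    - [0,[0,0,0],[0,0,0]]
    - [0,[0,0,0],[0,0,0]]
    - [0,[0,0,0],[0,0,0]]
    - [0,[0,0,0],[0,0,0]]
    - [0,[0,0,0],[0,0,0]]
    - [0,[0,0,0],[0,0,0]]
  grip_force: 40

```text
time: 15.7
eef_pos: [0.416, -0.3056, 0.0227]
tcp_rot: [0.949, 0.314, 0.001, 0.001]
contact_force: [0.9, -0.8, 6.7]
opening: 0.322
finger_force: 39.7
```

Run:
```python
from h import *
X,r=tri((230+130/2.5,100+60/2.5),(220+250/2.5,90+125/2.5)); print("wrist centre",X,r)
for z in(.4,.45,.5): print(z,onz("top",(320,112),z))
plan([((.416,-.3056,.2),down(.64),6),((.5525,.0328,.22),down(.185),17),((.5525,.0328,.22),down(.185),2)],0,q=.001)
```

```text
wrist centre [ 0.5405739  -0.00603282  0.51565885] [np.float64(0.005039857456361207), np.float64(0.005039857456361117)]
0.4 [ 0.64271836 -0.02492301  0.4       ]
0.45 [ 0.6189915  -0.01931954  0.45      ]
0.5 [ 0.59526464 -0.01371607  0.5       ]
[0,[0.0, 0.0, -0.03],[0.0, -0.0, -0.0]], [0,[0.0, 0.0, -0.029],[0.0, -0.0, -0.0]], [0,[0.0, 0.0, -0.03],[0.0, -0.0, -0.0]], [0,[0.0, 0.0, -0.029],[0.0, -0.0, -0.0]], [0,[0.0, 0.0, -0.03],[0.0, -0.0, -0.0]], [0,[0.0, 0.0, -0.029],[0.005, -0.0, -0.0]], [0,[0.018, -0.011, -0.001],[-0.0, -0.0, 0.025]], [0,[0.018, -0.012, -0.001],[-0.0, -0.0, 0.03]], [0,[0.018, -0.012, -0.001],[-0.0, -0.0, 0.025]], [0,[0.017, -0.013, -0.002],[-0.0, -0.0, 0.025]],
 [0,[0.017, -0.013, -0.001],[-0.0, -0.0, 0.03]], [0,[0.017, -0.013, -0.001],[-0.0, -0.0, 0.025]], [0,[0.016, -0.014, -0.001],[-0.0, -0.0, 0.025]], [0,[0.016, -0.014, -0.001],[-0.0, -0.0, 0.03]], [0,[0.016, -0.015, -0.001],[-0.0, -0.0, 0.025]], [0,[0.015, -0.016, -0.002],[-0.0, -0.0, 0.025]], [0,[0.015, -0.015, -0.001],[-0.0, 0.0, 0.03]], [0,[0.014, -0.016, -0.001],[-0.0, 0.0, 0.025]], [0,[0.014, -0.016, -0.001],[-0.0, 0.0, 0.025]], [0,[0.013, -0.017, -0.001],[-0.0, 0.0, 0.03]],
 [0,[0.013, -0.017, -0.001],[-0.0, 0.0, 0.025]], [0,[0.013, -0.018, -0.002],[-0.0, 0.0, 0.025]], [0,[0.012, -0.017, -0.001],[-0.0, 0.0, 0.03]], [0,[-0.0, -0.0, 0.0],[-0.0, 0.0, -0.0]], [0,[-0.0, -0.0, 0.0],[-0.0, 0.0, -0.0]], 
end [0.5527 0.0324 0.2203] tool x ang 0.183
```

move_arm:
  moves:
    - [0,[0,0,-0.015],[0,0,0]]
    - [0,[0,0,-0.03],[0,0,0]]
    - [0,[0,0,-0.03],[0,0,0]]
    - [0,[0,0,-0.034],[0,0,0]]
    - [0,[0,0,-0.034],[0,0,0]]
    - [0,[0,0,-0.034],[0,0,0]]
    - [0,[0.018,-0.011,-0.001],[0,0,0.025]]
    - [0,[0.018,-0.012,-0.001],[0,0,0.03]]
    - [0,[0.018,-0.012,-0.001],[0,0,0.025]]
    - [0,[0.017,-0.013,-0.002],[0,0,0.025]]

```text
time: 16.53
eef_pos: [0.446, -0.2237, 0.2023]
tcp_rot: [0.965, 0.263, -0.001, -0.001]
contact_force: [0.2, -0.3, -2.1]
opening: 0.324
finger_force: 39.5
```

move_arm:
  moves:
    - [0,[0.017,-0.013,-0.001],[0,0,0.03]]
    - [0,[0.017,-0.013,-0.001],[0,0,0.025]]
    - [0,[0.016,-0.014,-0.001],[0,0,0.025]]
    - [0,[0.016,-0.014,-0.001],[0,0,0.03]]
    - [0,[0.016,-0.015,-0.001],[0,0,0.025]]
    - [0,[0.015,-0.016,-0.002],[0,0,0.025]]
    - [0,[0.015,-0.015,-0.001],[0,0,0.03]]
    - [0,[0.014,-0.016,-0.001],[0,0,0.025]]
    - [0,[0.014,-0.016,-0.001],[0,0,0.025]]
    - [0,[0.013,-0.017,-0.001],[0,0,0.03]]

```text
time: 17.37
eef_pos: [0.5267, -0.0254, 0.2131]
tcp_rot: [0.991, 0.131, -0.001, -0.0]
contact_force: [0.3, -0.2, -1.4]
opening: 0.324
finger_force: 39.4
```

move_arm:
  moves:
    - [0,[0.013,-0.017,-0.001],[0,0,0.025]]
    - [0,[0.013,-0.018,-0.002],[0,0,0.025]]
    - [0,[0.012,-0.017,-0.001],[0,0,0.03]]
    - [0,[0,0,0],[0,0,0]]
    - [0,[0,0,0],[0,0,0]]
    - [0,[0,0,0.01],[0,0,0]]
    - [0,[0,0,0.01],[0,0,0]]
    - [0,[0,0,0.01],[0,0,0]]
    - [0,[0,0,0],[0,0,0]]
    - [0,[0,0,0],[0,0,0]]

```text
time: 18.2
eef_pos: [0.5508, 0.0326, 0.1863]
tcp_rot: [0.996, 0.091, -0.002, -0.0]
contact_force: [-0.5, -0.1, -1.5]
opening: 0.324
finger_force: 39.5
```

Run:
```python
from h import *
s=read_camera("scene");t=read_camera("top")
print(get_state()['eef_pos'],get_state()['finger_force'])
plan([((.5525,.0328,.05),down(.185),8)],0)
z=lambda im,x,y,w,h,k:cv2.resize(im[y:y+h,x:x+w],None,fx=k,fy=k,interpolation=cv2.INTER_CUBIC)
save(np.hstack([z(s,220,110,140,190,2.8),z(t,215,60,140,190,2.8)]),"pics/place.png")
```

```text
[0.5519606  0.03271373 0.18811006] 39.48143228888512
[0,[0.0, 0.0, 0.0175],[0.0, 0.0, -0.0]], [0,[0.0, 0.0, 0.017],[0.0, 0.0, -0.0]], [0,[0.0, 0.0, 0.0175],[0.0, 0.0, -0.0]], [0,[0.0005, 0.0, 0.017],[0.0, 0.0, -0.0]], [0,[-0.0, 0.0, 0.0175],[0.0, 0.0, -0.0]], [0,[-0.0, 0.0, 0.017],[0.0, 0.0, -0.0]], [0,[-0.0, 0.0, 0.0175],[0.0, 0.0, -0.0]], [0,[0.0, 0.0, 0.017],[0.0, 0.0, -0.0]], 
end [0.5525 0.0328 0.0501] tool x ang 0.183
```

View pics/place.png

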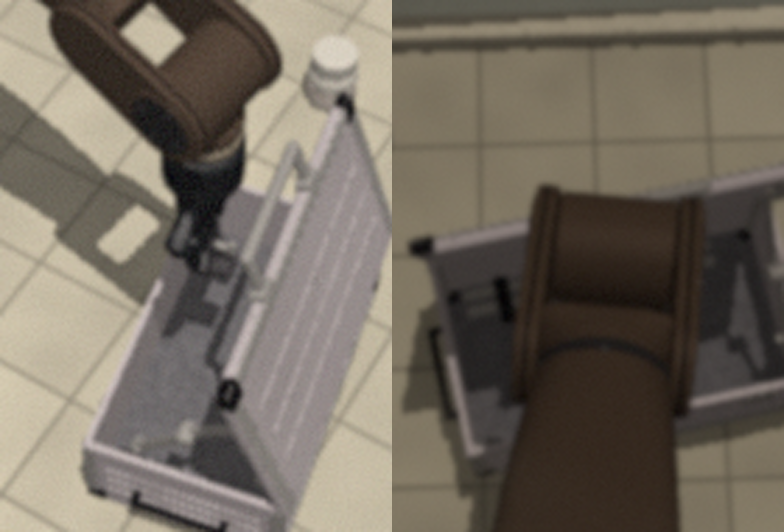

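The picture shows the boss held over the empty front half, at scene crop (220,262). The lid is locked, its elbow at crop (187,430), and the wrist is clear of the handle. I'll lower it now.

move_arm:
  moves:
    - [0,[0,0,0.017],[0,0,0]]
    - [0,[0,0,0.017],[0,0,0]]
    - [0,[0,0,0.017],[0,0,0]]
    - [0,[0,0,0.017],[0,0,0]]
    - [0,[0,0,0.017],[0,0,0]]
    - [0,[0,0,0.017],[0,0,0]]
    - [0,[0,0,0.015],[0,0,0]]
    - [0,[0,0,0.012],[0,0,0]]
    - [0,[0,0,0.008],[0,0,0]]
    - [0,[0,0,0],[0,0,0]]

```text
time: 19.13
eef_pos: [0.551, 0.0332, 0.0496]
tcp_rot: [0.996, 0.092, -0.001, -0.0]
contact_force: [-0.6, -0.5, -1.3]
opening: 0.32
finger_force: 39.5
```

move_arm:
  moves:
    - [0,[0,0,0.001],[0,0,0]]
    - [0,[0,0,0.001],[0,0,0]]
    - [0,[0,0,0.001],[0,0,0]]
    - [0,[0,0,0.001],[0,0,0]]
    - [0,[0,0,0.001],[0,0,0]]
    - [0,[0,0,0],[0,0,0]]
    - [0,[0,0,0],[0,0,0]]
    - [0,[0,0,0],[0,0,0]]
    - [0,[0,0,0],[0,0,0]]
    - [0,[0,0,0],[0,0,0]]

```text
time: 19.97
eef_pos: [0.552, 0.0331, 0.0462]
tcp_rot: [0.996, 0.092, 0.0, 0.0]
contact_force: [0.4, -0.3, -1.4]
opening: 0.323
finger_force: 39.5
```

move_arm:
  moves:
    - [0,[0,0,0.001],[0,0,0]]
    - [0,[0,0,0.001],[0,0,0]]
    - [0,[0,0,0.001],[0,0,0]]
    - [0,[0,0,0.001],[0,0,0]]
    - [0,[0,0,0.001],[0,0,0]]
    - [0,[0,0,0],[0,0,0]]
    - [0,[0,0,0],[0,0,0]]
    - [0,[0,0,0],[0,0,0]]
    - [0,[0,0,0],[0,0,0]]
    - [0,[0,0,0],[0,0,0]]

```text
time: 20.8
eef_pos: [0.552, 0.0331, 0.0427]
tcp_rot: [0.996, 0.092, -0.001, 0.0]
contact_force: [-3.5, 0.2, 8.0]
opening: 0.326
finger_force: 40.5
```

move_arm:
  moves:
    - [0.5,[0,0,-0.001],[0,0,0]]
    - [0.5,[0,0,0],[0,0,0]]
    - [0.5,[0,0,0],[0,0,0]]
    - [0.5,[0,0,0],[0,0,0]]
    - [0.5,[0,0,0],[0,0,0]]
    - [0.5,[0,0,0],[0,0,0]]
    - [0.5,[0,0,-0.006],[0,0,0]]
    - [0.5,[0,0,-0.015],[0,0,0]]
    - [0.5,[0,0,-0.02],[0,0,0]]
    - [0.5,[0,0,-0.03],[0,0,0]]

```text
time: 21.63
eef_pos: [0.5499, 0.0333, 0.1116]
tcp_rot: [0.996, 0.092, -0.003, -0.001]
contact_force: [-0.2, -0.2, -0.7]
opening: 0.498
finger_force: 0.0
```

move_arm:
  moves:
    - [0.5,[0,0,-0.035],[0,0,0]]
    - [0.5,[0,0,-0.035],[0,0,0]]
    - [0.5,[0,0,-0.035],[0,0,0]]
    - [0.2,[0,0,-0.035],[0,0,0]]
    - [0,[-0.02,0.02,-0.01],[0,0,0]]
    - [0,[-0.03,0.02,0],[0,0,0]]
    - [0,[-0.03,0.02,0],[0,0,0]]
    - [0,[-0.03,0.02,0],[0,0,0]]
    - [0,[0,0.02,0],[0,0,0]]
    - [0,[0,0,0],[0,0,0]]

```text
time: 22.47
eef_pos: [0.4612, -0.0878, 0.2637]
tcp_rot: [0.996, 0.09, 0.001, 0.001]
contact_force: [-0.1, -0.7, 0.2]
opening: -0.001
finger_force: 0.0
```

Run:
```python
from h import *
s=get_state(); print(s['eef_pos'],s['qpos'],s['contact_force'])
S=read_camera("scene");T=read_camera("top");save(S,"pics/s7.png");save(T,"pics/t7.png")
def cen(im,x,y,w,h):
    g=cv2.cvtColor(im,cv2.COLOR_RGB2GRAY)[y:y+h,x:x+w].astype(float); m=np.clip(g-120,0,None); Y,X=np.mgrid[y:y+h,x:x+w]; return (X*m).sum()/m.sum(),(Y*m).sum()/m.sum(),m.sum()
print("elbow scene",cen(S,281,258,11,13)); print("before",cen(cv2.cvtColor(cv2.imread("pics/s5.png"),4),281,258,11,13))
# boss: dark pixels in case front half
def C(p): return np.array([.6085,.0127,0])+CX*p[0]+CY*p[1]+[0,0,p[2]]
print("boss expected px",proj("scene",[C((-.051,.03,.05))]),proj("top",[C((-.051,.03,.05))]))
```

```text
[ 0.46121812 -0.08780938  0.26369382] [-4.04133595e-01 -2.08664460e-01  2.02782200e+00 -1.13654958e-03
  1.32046311e+00  9.86992871e-01] [-0.07887955 -0.70236427  0.20230952]
elbow scene (np.float64(285.9154453213078), np.float64(263.82750845546786), np.float64(887.0))
before (np.float64(285.9122807017544), np.float64(263.7906432748538), np.float64(855.0))
boss expected px [[292.96802007 225.78186498]] [[289.73348463 198.00536539]]
```

Run:
```python
from h import *
def C(p): return np.array([.6085,.0127,0])+CX*p[0]+CY*p[1]+[0,0,p[2]]
a=np.radians(35); d=CX*np.sin(a)+np.array([0,0,-np.cos(a)])
E=C((-.004,-.147,.158)); R=Rn.from_matrix(np.array([CX*np.cos(a)+np.array([0,0,np.sin(a)]),-CY,d]).T); print(np.linalg.det(R.as_matrix()),E,d)
print(E-d*.04)
st=plan([(E-d*.09,R,10),(E-d*.04,R,4)],0)
T=cv2.cvtColor(cv2.imread("pics/s7.png"),7)
h=cv2.cvtColor(cv2.imread("pics/s7.png"),6)[205:245,275:315]; print(h[::3,::3])
```

```text
0.9999999999999999 [ 0.6316084  -0.13252741  0.158     ] [ 0.56378907  0.1055074  -0.81915204]
[ 0.60905683 -0.13674771  0.19076608]
[0,[0.0105, 0.0075, 0.003],[0.0, 0.06, -0.0]], [0,[0.0105, 0.008, 0.004],[0.0, 0.06, -0.0]], [0,[0.0105, 0.0075, 0.0045],[0.0, 0.065, -0.0]], [0,[0.0095, 0.008, 0.005],[0.0, 0.06, -0.0]], [0,[0.01, 0.0075, 0.006],[0.0, 0.06, -0.0]], [0,[0.009, 0.0075, 0.006],[0.0, 0.06, -0.0]], [0,[0.009, 0.008, 0.007],[0.0, 0.06, -0.0]], [0,[0.008, 0.0075, 0.007],[0.0, 0.065, -0.0]], [0,[0.008, 0.008, 0.008],[0.0, 0.06, -0.0]], [0,[0.0075, 0.0075, 0.0085],[0.0, 0.06, -0.0]],
 [0,[0.0, -0.0, 0.0125],[0.0, 0.0, -0.0]], [0,[0.0, -0.0, 0.0125],[0.0, 0.0, -0.0]], [0,[0.0, -0.0, 0.0125],[0.0, 0.0, -0.0]], [0,[0.0, -0.0, 0.0125],[0.0, 0.0, -0.0]], 
end [ 0.6092 -0.1369  0.1906] tool x ang 0.182
[[185 186 129 106 109 106 104 104 106 107  99 105 115 115]
 [186 169 106 109 106 106 103 113 106 108  74  80 117 138]
 [173 133 106 108 112 106 105 104 105 105  54  95 108 128]
 [177 108 109  99  95 103 107 104 102  89  57 110 140 148]
 [144 113 111  76  75  81  92 104 109  66  86 107 132 131]
 [111 109  99  72  73  71  72  71  94  57 102 116 176 142]
 [110 109  86  57  63  72  74  80  77  86 105 149 168 125]
 [108 108  69  70  54  48  61  69  78 106 106 172 157 125]
 [110 105  90  64  58  48  45  47  44  68 133 178 127 134]
 [115 101 101 107  85  43  45  34  58  67 164 167 121 136]
 [110 107 106 100 110 105  64  46  51 105 181 142 132 138]
 [104 104 107 105 106 106  76  64  93 153 172 126 135 135]
 [103 108 114 104 105 110 103  70  83 178 158 125 139 132]
 [104 109 105 104 105 105 104  98 103 144 132 133 134 135]]
```

move_arm:
  moves:
    - [0,[0.0105,0.0075,0.003],[0,0.06,0]]
    - [0,[0.0105,0.008,0.004],[0,0.06,0]]
    - [0,[0.0105,0.0075,0.0045],[0,0.065,0]]
    - [0,[0.0095,0.008,0.005],[0,0.06,0]]
    - [0,[0.01,0.0075,0.006],[0,0.06,0]]
    - [0,[0.009,0.0075,0.006],[0,0.06,0]]
    - [0,[0.009,0.008,0.007],[0,0.06,0]]
    - [0,[0.008,0.0075,0.007],[0,0.065,0]]
    - [0,[0.008,0.008,0.008],[0,0.06,0]]
    - [0,[0.0075,0.0075,0.0085],[0,0.06,0]]

```text
time: 23.4
eef_pos: [0.5822, -0.1406, 0.2312]
tcp_rot: [0.949, 0.088, 0.301, -0.028]
contact_force: [-0.6, 0.2, -0.6]
opening: -0.0
finger_force: 0.0
```

move_arm:
  moves:
    - [0,[0,0,0.008],[0,0,0]]
    - [0,[0,0,0.008],[0,0,0]]
    - [0,[0,0,0.008],[0,0,0]]
    - [0,[0,0,0.008],[0,0,0]]
    - [0,[0,0,0.008],[0,0,0]]
    - [0,[0,0,0.008],[0,0,0]]
    - [0,[0,0,0],[0,0,0]]
    - [0,[0,0,0],[0,0,0]]
    - [0,[0,0,0],[0,0,0]]
    - [0,[0,0,0],[0,0,0]]

```text
time: 24.23
eef_pos: [0.6082, -0.1367, 0.1922]
tcp_rot: [0.95, 0.088, 0.299, -0.027]
contact_force: [0.5, -0.1, -0.4]
opening: 0.003
finger_force: 0.0
```

Run:
```python
from h import *
s=get_state(); p=np.array(s['eef_pos']); R=Rn.from_quat(s['tcp_rot']); E=np.array([.6316,-.1325,.158])
print(R.inv().apply(E-p).round(4), R.as_matrix().round(3), s['qpos'],s['contact_force'])
for n in("scene","top"): save(read_camera(n),f"pics/{n}8.png")
S=cv2.imread("pics/scene8.png");T=cv2.imread("pics/top8.png")
z=lambda im,x,y,w,h,k:cv2.resize(im[y:y+h,x:x+w],None,fx=k,fy=k,interpolation=cv2.INTER_CUBIC)
cv2.imwrite("pics/press.png",np.hstack([z(S,250,200,90,100,5)[:,:400],z(T,310,100,80,100,5)]))
```

```text
[-0.0001  0.0001  0.0416] [[ 0.805  0.183  0.564]
 [ 0.15  -0.983  0.104]
 [ 0.573  0.001 -0.819]] [-0.53997618 -0.0252507   2.08428313  0.62850148  0.70116411  0.43708127] [ 0.47821526 -0.08347858 -0.36773557]
```

View pics/press.png

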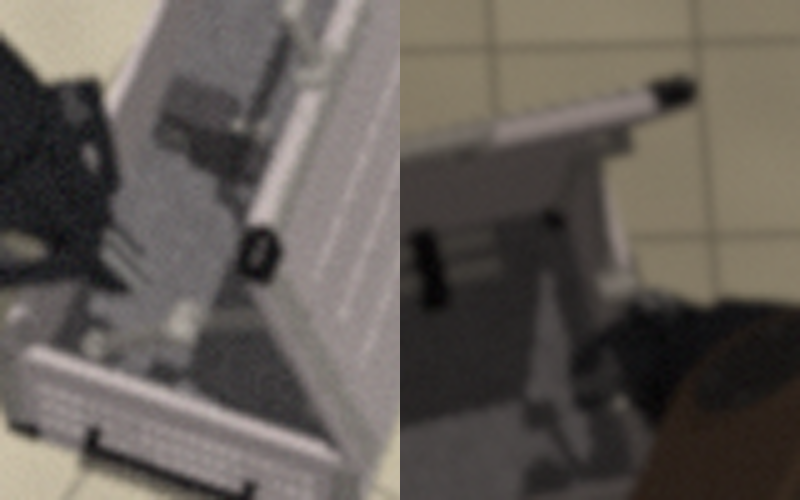

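The picture shows the boss standing in the case at crop (205,120). The shut fingertips are at about (120,265), short of the elbow at (180,320) and in line with it. Now I'll press gently.

move_arm:
  moves:
    - [0,[0,0,0.005],[0,0,0]]
    - [0,[0,0,0.006],[0,0,0]]
    - [0,[0,0,0.006],[0,0,0]]
    - [0,[0,0,0.004],[0,0,0]]
    - [0,[0,0,0.002],[0,0,0]]
    - [0,[0,0,0.002],[0,0,0]]
    - [0,[0,0,0.002],[0,0,0]]
    - [0,[0,0,0.002],[0,0,0]]
    - [0,[0,0,0.001],[0,0,0]]
    - [0,[0,0,0],[0,0,0]]

```text
time: 25.17
eef_pos: [0.625, -0.1333, 0.1669]
tcp_rot: [0.95, 0.088, 0.299, -0.028]
contact_force: [-0.4, 0.0, 0.1]
opening: -0.003
finger_force: 0.0
```

```bash
cat >> h.py <<'E'
def pr():
    s=get_state(); R=Rn.from_quat(s['tcp_rot']); print(s['time'],"E rel tool",R.inv().apply(np.array([.6316,-.1325,.158])-s['eef_pos']).round(4),"F tool",R.inv().apply(s['contact_force']).round(1))
E
python3 -c "from h import *;pr()"
```

```text
25.1667 E rel tool [0.0004 0.0004 0.0111] F tool [-0.3 -0.1 -0.3]
```

move_arm:
  moves:
    - [0,[0,0,0.001],[0,0,0]]
    - [0,[0,0,0.001],[0,0,0]]
    - [0,[0,0,0.001],[0,0,0]]
    - [0,[0,0,0.001],[0,0,0]]
    - [0,[0,0,0.001],[0,0,0]]
    - [0,[0,0,0.001],[0,0,0]]
    - [0,[0,0,0],[0,0,0]]
    - [0,[0,0,0],[0,0,0]]
    - [0,[0,0,0],[0,0,0]]
    - [0,[0,0,0],[0,0,0]]

```text
time: 26.0
eef_pos: [0.6285, -0.1328, 0.1623]
tcp_rot: [0.95, 0.088, 0.299, -0.027]
contact_force: [-1.4, -0.1, 1.9]
opening: 0.002
finger_force: 1.1
```

```bash
python3 -c "from h import *;pr()"
```

```text
26.0 E rel tool [0.     0.0003 0.0053] F tool [-0.1 -0.2 -2.4]
```

move_arm:
  moves:
    - [0,[0,0,0.001],[0,0,0]]
    - [0,[0,0,0.001],[0,0,0]]
    - [0,[0,0,0.002],[0,0,0]]
    - [0,[0,0,0.002],[0,0,0]]
    - [0,[0,0,0.002],[0,0,0]]
    - [0,[0,0,0.002],[0,0,0]]
    - [0,[0,0,0.002],[0,0,0]]
    - [0,[0,0,0.002],[0,0,0]]
    - [0,[0,0,0.002],[0,0,0]]
    - [0,[0,0,0],[0,0,0]]

```text
time: 26.83
eef_pos: [0.6372, -0.131, 0.1481]
tcp_rot: [0.95, 0.087, 0.299, -0.028]
contact_force: [-0.5, -0.1, 0.3]
opening: 0.002
finger_force: 0.2
```

```bash
python3 -c "from h import *;pr()"
```

```text
26.8333 E rel tool [ 0.0009  0.0004 -0.0114] F tool [-0.3 -0.  -0.6]
```

move_arm:
  moves:
    - [0,[0,0,0.002],[0,0,0]]
    - [0,[0,0,0.002],[0,0,0]]
    - [0,[0,0,0.002],[0,0,0]]
    - [0,[0,0,0.001],[0,0,0]]
    - [0,[0,0,0],[0,0,0]]
    - [0,[0,0,0],[0,0,0]]
    - [0,[0,0,0],[0,0,0]]
    - [0,[0,0,0],[0,0,0]]
    - [0,[0,0,0],[0,0,0]]
    - [0,[0,0,0],[0,0,0]]

```text
time: 27.67
eef_pos: [0.641, -0.1301, 0.1428]
tcp_rot: [0.95, 0.088, 0.299, -0.028]
contact_force: [-4.9, -1.1, -0.1]
opening: 0.005
finger_force: 2.0
```

Run:
```python
from h import *
pr()
# lid angle: right front corner of lid (black cap) in both views
def cap(n,im,x,y,w,h):
    g=cv2.cvtColor(im,7)[y:y+h,x:x+w]; m=(g<45).astype(np.uint8); k,l,st,c=cv2.connectedComponentsWithStats(m); i=1+st[1:,4].argmax(); return c[i]+[x,y],st[i,4]
for f in("8","9"):
    ims={n:(cv2.cvtColor(cv2.imread(f"pics/{n}8.png"),4) if f=="8" else read_camera(n)) for n in("scene","top")}
    if f=="9": [save(ims[n],f"pics/{n}9.png") for n in ims]
    a,b=cap("scene",ims["scene"],285,230,30,32),cap("top",ims["top"],425,100,50,40) if 0 else cap("top",ims["top"],432,108,30,20)
    a=cap("scene",ims["scene"],285,230,30,32); b=cap("top",ims["top"],430,105,35,25)if 0 else cap("top",ims["top"],435,105,25,25)
    print(a,b)
    b=cap("top",ims["top"],352+80-80,108,22,25); X,r=tri(a[0],b[0]); v=X-np.array([.6085,.0127,.11])-CX*.095; print(f,a,b,"theta",np.arctan2(v[2],-(v@CX)),np.round(r,4),X)
```

```text
27.6667 E rel tool [ 0.0008  0.0006 -0.018 ] F tool [-4.1  0.2 -2.8]Traceback (most recent call last):
  File "<stdin>", line 9, in <module>
  File "<stdin>", line 5, in cap
ValueError: attempt to get argmax of an empty sequence
```

```bash
cat >> h.py <<'E'
def cap(im,x,y,w,h):
    g=cv2.cvtColor(im,cv2.COLOR_RGB2GRAY)[y:y+h,x:x+w]; m=(g<50).astype(np.uint8); k,l,st,c=cv2.connectedComponentsWithStats(m); i=1+st[1:,4].argmax(); return c[i]+[x,y],st[i,4]
def theta(S,T):
    a=cap(S,284,232,30,36); b=cap(T,355,108,22,26); X,r=tri(a[0],b[0]); v=X-np.array([.6085,.0127,.11])-CX*.095
    print(a,b,"cap angle",np.arctan2(v[2],-(v@CX)).round(3),np.hypot(v[2],v@CX).round(3),np.round(r,4))
E
python3 - <<'E'
from h import *
theta(*[cv2.cvtColor(cv2.imread(f"pics/{n}8.png"),4) for n in("scene","top")])
S,T=read_camera("scene"),read_camera("top"); save(S,"pics/s9.png");save(T,"pics/t9.png"); theta(S,T)
E
```

```text
(array([300.95081967, 250.75409836]), np.int32(61)) (array([364.35714286, 118.17857143]), np.int32(28)) cap angle 1.269 0.189 [0. 0.]
(array([296.98412698, 250.65079365]), np.int32(63)) (array([365.34482759, 122.72413793]), np.int32(29)) cap angle 1.214 0.188 [0. 0.]
```

move_arm:
  moves:
    - [0,[-0.0005,0,0.001],[0,0,0]]
    - [0,[-0.0005,0,0.001],[0,0,0]]
    - [0,[-0.0005,0,0.001],[0,0,0]]
    - [0,[-0.0005,0,0.001],[0,0,0]]
    - [0,[-0.0005,0,0.001],[0,0,0]]
    - [0,[0,0,0],[0,0,0]]
    - [0,[0,0,0],[0,0,0]]
    - [0,[0,0,0],[0,0,0]]
    - [0,[0,0,0],[0,0,0]]
    - [0,[0,0,0],[0,0,0]]

```text
time: 28.6
eef_pos: [0.6422, -0.13, 0.1379]
tcp_rot: [0.95, 0.088, 0.299, -0.028]
contact_force: [-3.5, 0.1, 0.5]
opening: 0.003
finger_force: 1.9
```

Run:
```python
from h import *
pr();theta(read_camera("scene"),read_camera("top"))
```

```text
28.6 E rel tool [ 0.0026  0.0005 -0.0227] F tool [-2.5 -0.8 -2.4]
(array([294.39344262, 249.6557377 ]), np.int32(61)) (array([365.71875, 125.84375]), np.int32(32)) cap angle 1.178 0.189 [0.0003 0.0003]
```

move_arm:
  moves:
    - [0,[-0.001,0,-0.001],[0,0,0]]
    - [0,[-0.001,0,-0.002],[0,0,0]]
    - [0,[0,0,-0.004],[0,0,0]]
    - [0,[0,0,-0.008],[0,0,0]]
    - [0,[0,0,-0.012],[0,0,0]]
    - [0,[0,0,-0.02],[0,0,0]]
    - [0,[0,0,-0.025],[0,0,0]]
    - [0,[0,0,-0.03],[0,0,0]]
    - [0,[0,0,0],[0,0,0]]
    - [0,[0,0,0],[0,0,0]]

```text
time: 29.53
eef_pos: [0.5836, -0.1421, 0.2234]
tcp_rot: [0.949, 0.087, 0.301, -0.026]
contact_force: [-0.2, 1.2, -0.2]
opening: 0.004
finger_force: 0.0
```

Run:
```python
from h import *
pr();S,T=read_camera("scene"),read_camera("top");theta(S,T); save(S,"pics/s10.png");save(T,"pics/t10.png")
s=get_state();print(s['eef_pos'],s['qpos'])
```

```text
29.5333 E rel tool [ 0.0023 -0.001   0.0817] F tool [-0.1 -1.2  0.2]
(array([294.3015873 , 249.68253968]), np.int32(63)) (array([365.71875, 125.84375]), np.int32(32)) cap angle 1.177 0.189 [0.0001 0.0001]
[ 0.58289257 -0.1410804   0.22000614] [-0.57617437 -0.11386531  2.11213045  0.60246041  0.77023906  0.45072554]
```

Run:
```python
from h import *
a=down(1.756)
plan([((.50,-.07,.40),a,18),((.6078,.0135,.405),a,7),((.6078,.0135,.375),a,3),((.6078,.0135,.375),a,2)],.4,q=.001)
```

```text
[0.4,[0.003, -0.005, -0.01],[0.025, -0.025, -0.085]], [0.4,[0.002, -0.005, -0.011],[0.03, -0.03, -0.085]], [0.4,[0.003, -0.004, -0.01],[0.025, -0.025, -0.085]], [0.4,[0.003, -0.005, -0.01],[0.025, -0.025, -0.085]], [0.4,[0.003, -0.005, -0.01],[0.03, -0.025, -0.08]], [0.4,[0.004, -0.005, -0.01],[0.025, -0.03, -0.085]], [0.4,[0.003, -0.005, -0.011],[0.025, -0.025, -0.085]], [0.4,[0.004, -0.004, -0.01],[0.03, -0.025, -0.085]], [0.4,[0.003, -0.005, -0.01],[0.025, -0.03, -0.085]], [0.4,[0.004, -0.005, -0.01],[0.025, -0.025, -0.085]],
 [0.4,[0.004, -0.005, -0.01],[0.03, -0.025, -0.085]], [0.4,[0.004, -0.004, -0.01],[0.025, -0.03, -0.08]], [0.4,[0.004, -0.005, -0.01],[0.025, -0.025, -0.085]], [0.4,[0.005, -0.004, -0.009],[0.025, -0.025, -0.085]], [0.4,[0.004, -0.004, -0.01],[0.03, -0.03, -0.085]], [0.4,[0.005, -0.004, -0.01],[0.025, -0.025, -0.085]], [0.4,[0.004, -0.005, -0.01],[0.025, -0.025, -0.085]], [0.4,[0.005, -0.003, -0.01],[0.03, -0.03, -0.085]], [0.4,[0.009, 0.017, -0.001],[-0.0, 0.0, 0.0]], [0.4,[0.009, 0.018, -0.001],[-0.0, 0.0, 0.0]],
 [0.4,[0.009, 0.017, -0.0],[-0.0, 0.0, 0.0]], [0.4,[0.008, 0.017, -0.001],[-0.0, 0.0, 0.0]], [0.4,[0.009, 0.017, -0.001],[-0.0, 0.0, 0.0]], [0.4,[0.009, 0.018, -0.001],[-0.0, 0.0, 0.0]], [0.4,[0.009, 0.017, -0.001],[-0.0, 0.0, 0.0]], [0.4,[0.0, -0.0, 0.01],[-0.0, 0.0, 0.0]], [0.4,[0.0, -0.0, 0.01],[-0.0, 0.0, 0.0]], [0.4,[0.0, -0.0, 0.01],[-0.0, 0.0, 0.0]], [0.4,[0.0, -0.0, 0.0],[-0.0, 0.0, 0.0]], [0.4,[0.0, -0.0, 0.0],[-0.0, 0.0, 0.0]],
 
end [0.6078 0.0134 0.3754] tool x ang 1.757
```

move_arm:
  moves:
    - [0.1,[0.003,-0.005,-0.01],[0.025,-0.025,-0.085]]
    - [0.1,[0.002,-0.005,-0.011],[0.03,-0.03,-0.085]]
    - [0.1,[0.003,-0.004,-0.01],[0.025,-0.025,-0.085]]
    - [0.1,[0.003,-0.005,-0.01],[0.025,-0.025,-0.085]]
    - [0.1,[0.003,-0.005,-0.01],[0.03,-0.025,-0.08]]
    - [0.1,[0.004,-0.005,-0.01],[0.025,-0.03,-0.085]]
    - [0.1,[0.003,-0.005,-0.011],[0.025,-0.025,-0.085]]
    - [0.1,[0.004,-0.004,-0.01],[0.03,-0.025,-0.085]]
    - [0.1,[0.003,-0.005,-0.01],[0.025,-0.03,-0.085]]
    - [0.1,[0.004,-0.005,-0.01],[0.025,-0.025,-0.085]]

```text
time: 30.47
eef_pos: [0.5366, -0.1015, 0.319]
tcp_rot: [0.848, 0.509, 0.145, -0.014]
contact_force: [-0.0, 0.2, -0.9]
opening: 0.103
finger_force: 0.0
```

move_arm:
  moves:
    - [0.4,[0.004,-0.005,-0.01],[0.03,-0.025,-0.085]]
    - [0.4,[0.004,-0.004,-0.01],[0.025,-0.03,-0.08]]
    - [0.4,[0.004,-0.005,-0.01],[0.025,-0.025,-0.085]]
    - [0.4,[0.005,-0.004,-0.009],[0.025,-0.025,-0.085]]
    - [0.4,[0.004,-0.004,-0.01],[0.03,-0.03,-0.085]]
    - [0.4,[0.005,-0.004,-0.01],[0.025,-0.025,-0.085]]
    - [0.4,[0.004,-0.005,-0.01],[0.025,-0.025,-0.085]]
    - [0.4,[0.005,-0.003,-0.01],[0.03,-0.03,-0.085]]
    - [0.4,[0,0,0],[0,0,0]]
    - [0.4,[0,0,0],[0,0,0]]

```text
time: 31.3
eef_pos: [0.5011, -0.0693, 0.3988]
tcp_rot: [0.638, 0.77, -0.001, -0.0]
contact_force: [0.0, -0.9, 0.1]
opening: 0.398
finger_force: 0.0
```

Run:
```python
from h import *
a=down(1.756)
s=get_state();print(s['eef_pos'],Rn.from_quat(s['tcp_rot']).as_matrix().round(3).tolist())
S,T=read_camera("scene"),read_camera("top");theta(S,T)
plan([((.6078,.0135,.405),a,7),((.6078,.0135,.405),a,3)],.4)
# bar: bright profile across at expected position from scene view (bar centre at TCP+19..20 up)
for dx in np.arange(-.015,.016,.003):
    c=np.array([.6078,.0135,.336])+CX*dx; p=np.vstack([proj("scene",c+CY*y) for y in(-.03,0,.03)]).astype(np.float32)
    print(round(float(dx),3),cv2.remap(cv2.cvtColor(S,7),p[:,:1],p[:,1:],1).ravel())
```

```text
[ 0.501145   -0.06930954  0.39884202] [[-0.185, 0.983, -0.002], [0.983, 0.185, -0.002], [-0.001, -0.002, -1.0]]
(array([294.36065574, 249.7704918 ]), np.int32(61)) (array([364.58301158, 127.47490347]), np.int32(259)) cap angle 1.161 0.185 [0.0005 0.0005]
[0.4,[0.009, 0.017, -0.001],[-0.0, 0.0, -0.0]], [0.4,[0.009, 0.0175, -0.001],[-0.0, 0.0, -0.0]], [0.4,[0.0085, 0.017, -0.001],[-0.0, 0.0, -0.0]], [0.4,[0.009, 0.0175, -0.0015],[-0.0, 0.0, -0.0]], [0.4,[0.009, 0.017, -0.001],[-0.0, 0.0, -0.0]], [0.4,[0.009, 0.0175, -0.001],[-0.005, 0.0, -0.0]], [0.4,[0.009, 0.017, -0.001],[0.0, 0.0, -0.0]], [0.4,[-0.0, 0.0, 0.0],[0.0, 0.0, -0.0]], [0.4,[-0.0, 0.0, 0.0],[0.0, 0.0, -0.0]], [0.4,[-0.0, 0.0, 0.0],[0.0, 0.0, -0.0]],
 
end [0.6076 0.0137 0.4051] tool x ang 1.756
-0.015 [112 115 186]
-0.012 [113 113 181]
-0.009 [125 125 159]
-0.006 [144 145 149]
-0.003 [155 157 156]
-0.0 [144 143 150]
0.003 [121 124 165]
0.006 [115 115 186]
0.009 [114 115 190]
0.012 [115 116 174]
0.015 [112 113 143]
```

The lid still rests about 0.09 rad below its locked angle. In the scene profile the bar sits 3 mm nearer the front than expected, so I'll correct by that.

move_arm:
  moves:
    - [0.4,[0.009,0.017,-0.001],[0,0,0]]
    - [0.4,[0.009,0.017,-0.001],[0,0,0]]
    - [0.4,[0.009,0.017,-0.001],[0,0,0]]
    - [0.4,[0.009,0.017,-0.001],[0,0,0]]
    - [0.4,[0.009,0.017,-0.001],[0,0,0]]
    - [0.4,[0.009,0.017,0],[0,0,0]]
    - [0.4,[0.008,0.015,0],[0,0,0]]
    - [0.4,[0,0,0.015],[0,0,0]]
    - [0.4,[0,0,0.015],[0,0,0]]
    - [0.4,[0,0,0],[0,0,0]]

```text
time: 32.23
eef_pos: [0.6029, 0.0125, 0.3688]
tcp_rot: [0.639, 0.769, -0.003, -0.003]
contact_force: [-0.0, -0.7, -1.0]
opening: 0.402
finger_force: 0.0
```

move_arm:
  moves:
    - [0.4,[0,0,0.01],[0,0,0]]
    - [0.4,[0,0,0.012],[0,0,0]]
    - [0.4,[0,0,0.012],[0,0,0]]
    - [0.4,[0,0,0.012],[0,0,0]]
    - [0.4,[0,0,0.01],[0,0,0]]
    - [0.4,[0,0,0.004],[0,0,0]]
    - [0.4,[0,0,0],[0,0,0]]
    - [0.4,[0,0,0],[0,0,0]]
    - [0.4,[0,0,0],[0,0,0]]
    - [0.4,[0,0,0],[0,0,0]]

```text
time: 33.07
eef_pos: [0.6044, 0.0124, 0.3157]
tcp_rot: [0.638, 0.77, -0.001, 0.001]
contact_force: [0.7, -0.2, 0.8]
opening: 0.397
finger_force: 0.0
```

move_arm:
  moves:
    - [0.2,[0,0,0],[0,0,0]]
    - [0.2,[0,0,0],[0,0,0]]
    - [0,[0,0,0],[0,0,0]]
    - [0,[0,0,0],[0,0,0]]
    - [0,[0,0,0],[0,0,0]]
    - [0,[0,0,0],[0,0,0]]
    - [0,[0,0,0],[0,0,0]]
    - [0,[0,0,0],[0,0,0]]
    - [0,[0,0,0],[0,0,0]]
    - [0,[0,0,0],[0,0,0]]
  grip_force: 40

```text
time: 33.9
eef_pos: [0.6041, 0.0125, 0.315]
tcp_rot: [0.638, 0.77, -0.001, 0.001]
contact_force: [-0.2, -0.4, 2.0]
opening: 0.127
finger_force: 39.1
```

Run:
```python
from h import *
rep()
p=1.163-np.cumsum([0]+[.02,.03]+[.045]*21+[.04,.04,.03,.02,.01,.01]); print(p[-1])
x=-.242*np.cos(p); z=.242*np.sin(p)
for i,(a,b,q) in enumerate(zip(np.diff(x)*1e3,-np.diff(z)*1e3,p[1:])): print(i,round(q,3),"y %.1f z %.1f"%(a,b))
```

```text
t 33.9 r 0.2469 theta 1.13 F tang (- = resists opening) 0.6 rad(out) 2.0 y -0.3 pos [0.6041 0.0125 0.315 ]
0.017999999999999572
0 1.143 y -4.4 z 2.0
1 1.113 y -6.6 z 3.1
2 1.068 y -9.7 z 5.0
3 1.023 y -9.4 z 5.5
4 0.978 y -9.2 z 5.9
5 0.933 y -8.9 z 6.3
6 0.888 y -8.6 z 6.7
7 0.843 y -8.3 z 7.1
8 0.798 y -8.0 z 7.4
9 0.753 y -7.6 z 7.8
10 0.708 y -7.3 z 8.1
11 0.663 y -6.9 z 8.4
12 0.618 y -6.5 z 8.7
13 0.573 y -6.1 z 9.0
14 0.528 y -5.7 z 9.3
15 0.483 y -5.3 z 9.5
16 0.438 y -4.8 z 9.8
17 0.393 y -4.4 z 10.0
18 0.348 y -3.9 z 10.2
19 0.303 y -3.5 z 10.3
20 0.258 y -3.0 z 10.5
21 0.213 y -2.5 z 10.6
22 0.168 y -2.1 z 10.7
23 0.128 y -1.4 z 9.6
24 0.088 y -1.0 z 9.6
25 0.058 y -0.5 z 7.2
26 0.038 y -0.2 z 4.8
27 0.028 y -0.1 z 2.4
28 0.018 y -0.1 z 2.4
```

move_arm:
  moves:
    - [0,[0,-0.0022,0.001],[0,0,0]]
    - [0,[0,-0.0022,0.001],[0,0,0]]
    - [0,[0,-0.0033,0.0015],[0,0,0]]
    - [0,[0,-0.0033,0.0016],[0,0,0]]
    - [0,[0,-0.005,0.0024],[0,0,0]]
    - [0,[0,-0.0047,0.0026],[0,0,0]]
    - [0,[0,-0.0047,0.0027],[0,0,0]]
    - [0,[0,-0.0047,0.0028],[0,0,0]]
    - [0,[0,0,0],[0,0,0]]
    - [0,[0,0,0],[0,0,0]]

```text
time: 34.73
eef_pos: [0.5732, 0.0065, 0.2978]
tcp_rot: [0.638, 0.77, -0.003, -0.001]
contact_force: [-2.3, -1.3, 0.8]
opening: 0.121
finger_force: 39.8
```

```bash
python3 -c "from h import *;rep()"
```

```text
t 34.7333 r 0.2461 theta 0.984 F tang (- = resists opening) -1.7 rad(out) 2.0 y -0.9 pos [0.5732 0.0065 0.2978]
```

move_arm:
  moves:
    - [0,[0,-0.009,0.006],[0,0,0]]
    - [0,[0,-0.009,0.0065],[0,0,0]]
    - [0,[0,-0.0085,0.0065],[0,0,0]]
    - [0,[0,-0.0085,0.007],[0,0,0]]
    - [0,[0,-0.008,0.0075],[0,0,0]]
    - [0,[0,-0.0075,0.008],[0,0,0]]
    - [0,[0,-0.0075,0.008],[0,0,0]]
    - [0,[0,-0.007,0.0085],[0,0,0]]
    - [0,[0,-0.0065,0.0085],[0,0,0]]
    - [0,[0,-0.006,0.009],[0,0,0]]

```text
time: 35.57
eef_pos: [0.4988, -0.008, 0.2226]
tcp_rot: [0.638, 0.77, -0.0, 0.002]
contact_force: [3.2, -2.5, -2.4]
opening: 0.126
finger_force: 38.9
```

```bash
python3 -c "from h import *;rep()"
```

```text
t 35.5667 r 0.2452 theta 0.546 F tang (- = resists opening) -0.5 rad(out) -3.5 y -3.1 pos [ 0.4988 -0.008   0.2226]
```

move_arm:
  moves:
    - [0,[0,-0.0055,0.0095],[0,0,0]]
    - [0,[0,-0.005,0.0095],[0,0,0]]
    - [0,[0,-0.0045,0.01],[0,0,0]]
    - [0,[0,-0.004,0.01],[0,0,0]]
    - [0,[0,-0.004,0.01],[0,0,0]]
    - [0,[0,-0.0035,0.01],[0,0,0]]
    - [0,[0,-0.003,0.0105],[0,0,0]]
    - [0,[0,-0.002,0.0105],[0,0,0]]
    - [0,[0,0,0],[0,0,0]]
    - [0,[0,0,0],[0,0,0]]

```text
time: 36.4
eef_pos: [0.4676, -0.0141, 0.1428]
tcp_rot: [0.638, 0.77, -0.001, 0.001]
contact_force: [5.1, -2.9, -2.5]
opening: 0.12
finger_force: 39.2
```

```bash
python3 -c "from h import *;rep()"
```

```text
t 36.4 r 0.2431 theta 0.193 F tang (- = resists opening) -1.5 rad(out) -4.9 y -3.8 pos [ 0.4676 -0.0141  0.1428]
```

move_arm:
  moves:
    - [0,[0,-0.001,0.008],[0,0,0]]
    - [0,[0,-0.001,0.008],[0,0,0]]
    - [0,[0,-0.0005,0.007],[0,0,0]]
    - [0,[0,0,0.006],[0,0,0]]
    - [0,[0,0,0.005],[0,0,0]]
    - [0,[0,0,0.003],[0,0,0]]
    - [0,[0,0,0.002],[0,0,0]]
    - [0,[0,0,0.002],[0,0,0]]
    - [0,[0,0,0],[0,0,0]]
    - [0,[0,0,0],[0,0,0]]

```text
time: 37.23
eef_pos: [0.4636, -0.0148, 0.1046]
tcp_rot: [0.638, 0.77, -0.003, -0.001]
contact_force: [-8.6, -2.7, 15.6]
opening: 0.115
finger_force: 41.1
```

move_arm:
  moves:
    - [0,[0,0,0.001],[0,0,0]]
    - [0,[0,0,0.001],[0,0,0]]
    - [0,[0,0,0.001],[0,0,0]]
    - [0,[0,0,0.001],[0,0,0]]
    - [0,[0,0,0.001],[0,0,0]]
    - [0,[0,0,0],[0,0,0]]
    - [0,[0,0,0],[0,0,0]]
    - [0,[0,0,0],[0,0,0]]
    - [0,[0,0,0],[0,0,0]]
    - [0,[0,0,0],[0,0,0]]

```text
time: 38.07
eef_pos: [0.4636, -0.0149, 0.1042]
tcp_rot: [0.637, 0.771, -0.005, -0.003]
contact_force: [-20.8, -1.9, 41.9]
opening: 0.12
finger_force: 43.9
```

move_arm:
  moves:
    - [0,[0,0,-0.002],[0,0,0]]
    - [0,[0,-0.001,-0.002],[0,0,0]]
    - [0,[0,-0.001,-0.002],[0,0,0]]
    - [0,[0,0,-0.001],[0,0,0]]
    - [0,[0,0,0],[0,0,0]]
    - [0.4,[0,0,0],[0,0,0]]
    - [0.4,[0,0,0],[0,0,0]]
    - [0.4,[0,0,0],[0,0,0]]
    - [0.4,[0,0,0],[0,0,0]]
    - [0.4,[0,0,0],[0,0,0]]

```text
time: 38.9
eef_pos: [0.462, -0.0144, 0.1041]
tcp_rot: [0.638, 0.77, -0.002, -0.0]
contact_force: [-1.2, -0.2, -0.4]
opening: 0.4
finger_force: 0.0
```

Run:
```python
from h import *
print(get_state()['contact_force'],get_state()['eef_pos'])
S=read_camera("scene");S0=cv2.cvtColor(cv2.imread("pics/scene0.png"),4)
d=cv2.absdiff(cv2.cvtColor(S,7),cv2.cvtColor(S0,7))
print("diff in lid region", d[200:295:8,255:360:8])
for im in(S0,S):
    g=cv2.cvtColor(im,7); print(cap(im,242,255,24,22)[0], g[255:275:2,244:264:2].tolist()[4])
```

```text
[-1.22583792 -0.19696291 -0.3832553 ] [ 0.46195379 -0.01435636  0.10406358]
diff in lid region [[155 118 111  10   2   7   0   4   3   2   9  12   6   5]
 [ 63  69 115   4   6   9   6   4   2   6   5   5   1   6]
 [  7 105   8   0   5   6   5   3   4   9   4   8   7   6]
 [  3  80   6   1   4   6   6   5   7   6   3   5   7   8]
 [  4   2   5   8   1   8   4   2   3   4   7   0   7   4]
 [  9   5   4   9   7   5   3   6   2   4   4   6   3   8]
 [  5   5   5   5   2   4   5   7   3   6   6   3   7   8]
 [  3   6   9   6   6   5   2   8   8   9   4   7   4   4]
 [ 10   5   4   7   5   1  11   4   4   1   7   5   4   2]
 [  7   6   2   2  10   7   5   3   6   5   5   1   2   7]
 [  4   3   8   4   2   6   7   3   4   3   2  10   6   8]
 [  6   4   2   8   8   2   8   6   6   6   9   3   3   5]]
[252.82051282 265.33333333] [169, 172, 164, 78, 14, 28, 39, 119, 174, 175]
[252.81081081 265.32432432] [177, 176, 168, 81, 20, 19, 47, 124, 178, 180]
```

The lid looks the same as at the start to within noise, and its corner cap is within 0.01 px, so it is fully shut. I'll withdraw and hand in.

move_arm:
  moves:
    - [0.4,[0,0,-0.01],[0,0,0]]
    - [0.4,[0,0,-0.015],[0,0,0]]
    - [0.4,[0,0,-0.02],[0,0,0]]
    - [0.4,[0,0,-0.025],[0,0,0]]
    - [0.4,[0,0,-0.03],[0,0,0]]
    - [0.4,[0,0,-0.02],[0,0,0]]
    - [0.4,[0,0,0],[0,0,0]]
    - [0.4,[0,0,0],[0,0,0]]
    - [0.4,[0,0,0],[0,0,0]]
    - [0.4,[0,0,0],[0,0,0]]

```text
time: 39.78
eef_pos: [0.4617, -0.0141, 0.223]
tcp_rot: [0.638, 0.77, -0.002, -0.001]
contact_force: [-0.8, 0.9, -0.4]
opening: 0.399
finger_force: 0.0
```

Run:
```python
from h import *
S=read_camera("scene");print(cap(S,242,255,24,22)[0],get_state()['contact_force'])
print(sign_off())
```

```text
[252.81081081 265.32432432] [-0.69790974  0.90256151  0.70138604]
the job is handed in; nothing more can be done
None
```

The boss head is inside the case, the lid is fully shut and the arm is clear; I handed the job in at about 40 s, and no verdict came back.

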